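Set out stripped injectors and clamp one for reassembly

TASK

Open the clamping fixture with its lever, stand the loose injector body upright in the chuck and clamp it firmly. Set the loose parts out for reassembly as they would go together: each nozzle nut and each solenoid head stands upright with its foot about 20 mm (a finger's width) off its own end of the resting injector of its size, in line with that injector (nut at the nozzle end, head at the head end), and the quill lies crosswise and centred in front of the fixture, parallel to its front edge and about 35 mm clear of the base plate. Not every part is there each time; leave the tools and other things on the bench alone, and put right anything that gets knocked out of place.

Things in the scene. Friction and masses are not known exactly. Their poses are not given: they have to be found in the camera images.
- fixture: clamping fixture screwed to the bench: 120 x 120 mm base plate 14 mm high, above it a 104 mm turning ring with the lever (16 to 34 mm high) and an upward-facing three-jaw chuck. Origin: centre of the plate's underside on the bench; -x is its front, which looks roughly at the robot; z up is the chuck's axis. It is turned up to 0.12 rad.
- fixture_seat (a point): centre of the chuck's face, 40 mm above the bench, on which the injector stands; same axes as the fixture
- sleeve (a joint): angle of the chuck's ring, rad: 0 = jaws fully open, 1.25 = fully closed; grows as the lever swings clockwise seen from above. Jaw faces are 26 mm off the axis at 0 and move in 10 mm per rad: they meet the 34 mm injector near 0.93. Stiff: moves at about 6.5 N on the lever grip and stays where left; 10 N or so more once the jaws touch clamps firmly, and the clamping remains.
- lever_grip (a point): grip point on the upright black handle (22 mm diameter, from 50 to 99 mm above the bench; this point is 80 mm up) at the end of the ring's lever, 125 mm from the chuck's axis, on the fixture's right (-y) side, far right when open and nearer the robot when closed
- jaw0: jaw 0 of the chuck, steel, 36 mm tall on the chuck's face (top 76 mm above the bench), 15 mm wide. Origin: foot of its gripping face; x points radially outwards
- jaw1: jaw 1 of the chuck, steel, 36 mm tall on the chuck's face (top 76 mm above the bench), 15 mm wide. Origin: foot of its gripping face; x points radially outwards
- jaw2: jaw 2 of the chuck, steel, 36 mm tall on the chuck's face (top 76 mm above the bench), 15 mm wide. Origin: foot of its gripping face; x points radially outwards
- injector: the injector body to be clamped, steel, loose, standing upright on its foot, 130 mm tall: shank 34 mm diameter up to 56 mm, collar 42 mm diameter from 56 to 68 mm, stem 30 mm diameter from 69 to 112 mm (grip it here, above 90 mm), stud 20 mm diameter to the top; a brass inlet stub (13 mm thick, at 78 mm height) sticks out to 30 mm from the axis. Origin: centre of the underside of its foot, z up
- rest_large: the larger stripped injector body, lying level in a rest screwed to the bench (130 mm long, 42 mm thickest diameter, up to 69 mm high). Origin: on the bench under the middle of the body; x runs along the body towards its nozzle end (slim threaded spigot); -x is its head end (broad flange, brass inlet stub nearer to it). The end faces are 65 mm either way from the origin.
- rest_small: the smaller stripped injector body, lying level in a rest screwed to the bench (100 mm long, 27 mm thickest diameter, up to 50 mm high). Origin: on the bench under the middle of the body; x runs along the body towards its nozzle end (slim threaded spigot); -x is its head end (broad flange, brass inlet stub nearer to it). The end faces are 50 mm either way from the origin.
- nut_large: the larger loose nozzle nut, plain steel, stands upright on a foot flange 54 mm across and 9 mm high; above it a sleeve 44 mm diameter up to 40 mm high (grip here), tapering to a 26 mm nose, 62 mm high in all. Origin: centre of its underside, z up through the nose. It belongs to the larger resting injector (nozzle end).
- nut_small: the smaller loose nozzle nut, plain steel, stands upright on a foot flange 44 mm across and 9 mm high; above it a sleeve 32 mm diameter up to 40 mm high (grip here), tapering to a 18 mm nose, 62 mm high in all. Origin: centre of its underside, z up through the nose. It belongs to the smaller resting injector (nozzle end).
- head_large: the larger loose solenoid head, stands upright on a foot flange 58 mm across and 9 mm high; above it a steel drum 48 mm diameter up to 40 mm (grip here), black cap 40 mm diameter up to 50 mm, black plug (26 x 20 mm) on top up to 68 mm. Origin: centre of its underside, z up. It belongs to the larger resting injector (head end).
- head_small: the smaller loose solenoid head, stands upright on a foot flange 46 mm across and 9 mm high; above it a steel drum 34 mm diameter up to 40 mm (grip here), black cap 29 mm diameter up to 50 mm, black plug (18 x 14 mm) on top up to 68 mm. Origin: centre of its underside, z up. It belongs to the smaller resting injector (head end).
- quill: fuel connector quill of the injector to be clamped: steel rod lying on the bench, 115 mm long (62 mm hexagon, 20 mm across flats, in the middle, 14 mm round ends). Its x axis runs along the rod
- quill_centre (a point): middle of the quill's hexagon, on its axis, 10 mm above the bench when it lies; same axes as the quill
- spanner: combination spanner about 160 mm long lying near the robot; leave alone. Origin: on its underside
- screwdriver: screwdriver about 180 mm long lying at the back; leave alone. Origin: on its underside
- parts_bin: open green plastic bin, 100 x 140 x 55 mm; leave alone. Origin: centre of its underside
- cleaner_can: spray can, 56 mm diameter, 170 mm tall, far left; leave alone. Origin: centre of its underside
- oil_jar: closed amber jar, 68 mm diameter, 85 mm tall, behind on the left; leave alone. Origin: centre of its underside
- adapter: steel gauge adapter standing behind the fixture, 48 mm diameter, 108 mm tall; leave alone. Origin: centre of its underside
Mind the look-alikes: they are no part of the job. What is shaped like the rest_large but pink or red is not meant.

How it is judged:
By the outcome, as a careful person would: the job done as asked, in the order asked, and still so for the second after the job is handed in, with the robot touching nothing.
Of nut_large, nut_small, head_large, head_small, quill only 4 to 5 are there at a start; the rules pass over those that are not, and their reading is None.
At some moment in a run one of nut_large, nut_small, head_large, head_small, quill may be knocked a few centimetres aside while the robot is not near it.
It also fails if it takes over 210 s, if anything falls off the work surface, if the arm or the gripper's body presses on something with over 40 N, if the wrist force passes 120 N, or if a joint passes its speed limit or range.

ROBOT

A 7-joint arm with a two-finger parallel gripper is mounted at the origin on the work surface. World frame = base frame: x ahead of the robot, y to its left, z up, the work surface at z = 0. Lengths are in m, angles in rad, forces in N, time in s.
With the tool pointing down it reaches from about 0.4 to 0.875 m from the base axis. Payload 19.3 kg.
Tool frame: the origin (TCP) lies between the finger pads; the fingertips stand 17 mm ahead of it and the grasp point (between the pads) lies 2 mm behind it; z points along the fingers, y is the line along which they close (so a half turn about z gives the same grasp; the last joint's range is limited). The gripper opens to 85 mm and grips with 20 to 120 N. Pads are 22 mm wide; open, the fingers measure 114 mm over their backs; the gripper's body (76 mm by 85 mm) begins 54 mm behind the grasp point. The pads swing forward as they close: fully open they stand 13 mm farther back than shut.
Start: joints at [1.05, 0.521, -0.036, 1.599, 0.021, 1.021, -0.113], TCP at [0.272, -0.563, 0.248] pointing down, gripper open.
Joint ranges: [-2.91, 2.91], [-0.3, 2.13], [-1.5, 1.42], [0.17, 2.43], [-1.26, 4.41], [0.16, 1.93], [-2.52, 2.52]. Speed limits (rad/s): [1.89, 1.89, 2.39, 2.39, 3.01, 3.01, 3.01].

INTERFACE

Orientations are given as [roll, pitch, yaw] about the fixed x, y, z axes, in that order (R = Rz(yaw) Ry(pitch) Rx(roll)).
In Python, from workcell import bot gives the robot as it stands.
- The arm moves only by the shell command python3 -m inch 'ROWS' [FORCE]. ROWS is JSON, a list of rows, each a list of 7 numbers: the shift along the tool's x, y, z in units of 200 mm (1.0 is 200 mm), then the turn, a rotation vector about the tool's x, y, z in units of 90 degrees (1.0 is 90 degrees), then the opening, from 0 (shut) to 1 (fully open). In form: [[x, y, z, rx, ry, rz, grip], ...]. A call has 1 to 20 rows; each row is the pose to reach, as a shift and turn from the pose commanded when the call began, along the tool's axes at that moment; what a row does not reach only later rows make up. A row lasts 1/8 s, in which the tool goes at most 62.5 mm and 10.7 degrees, less where a joint would pass 70% of its speed; a pose out of reach is approached as far as the arm can. A call with a number of a shift or a turn outside -1 to 1 is refused whole. A call with a gripper value outside its range is refused whole. The fingers move at their own pace and stop on an object; FORCE is the grip in N (left out, the last holds). Time passes only in rows, so rows that repeat a pose let the fingers close. It gives the time, the measured TCP pose, the force, the opening and the grip force at its end, in the units of the state.
- bot.observe(): the state, without advancing time (a new reading comes with each control period).
- bot.grab_frame(name): name is "scene" or "top" or "wrist"; returns a dict with "img" (400x640x3 uint8, red, green, blue), "z_map" (400x640 float32, m along the optical axis (not along the pixel's ray), 0 where there is no reading), "vfov" (degrees; the focal length in pixels is half the picture's height over the tangent of half this angle, whatever the lens; pixels are square), "cx", "cy" (the principal point, pixels), "rvec" (rotation vector, rad) and "tvec" (3), from world to camera coordinates, as OpenCV has them. Camera axes: x right, y down, z forward; pixel columns grow to the right and rows downward; lengths in m; the calibration is good to about 2 mm. A picture is of the moment at which its call begins.
- bot.job_done(): hands the job in; it is judged then, once.
The state is a dict: "clock": time; "qpos": joint angles; "qd": joint speeds; "joint_efforts": joint torques, N m; "position": TCP position; "tool_rot": TCP orientation; "force": force on the tool from outside, world axes, zero at the start; "moment": the same for the moment, N m; "grip_width": finger opening in m; "finger_force": force on a finger pad.
Only numpy, scipy, OpenCV 4.12 (cv2) and the standard library are available. Lean on these libraries where they do the work, as an engineer would, in place of code of your own. Each camera call takes 0.05 s, during which the arm holds its last target. There are 200 camera calls.

## Working session

There is one attempt and no reset: what is moved stays moved. The work goes in short steps, Python scripts to look and compute and a shell command to move; the robot and the scene stay as the last step left them, time stands still between calls to the robot, and variables do not carry over. Pictures are saved under pics/ and viewed, at most 14 in all, crops included, and the job is handed in when it is done.

```bash
ls; mkdir -p pics; cat > h.py <<'E'
import numpy as np, cv2
from workcell import bot
from scipy.spatial.transform import Rotation as R
def cam(n):
    f=bot.grab_frame(n); h=f["img"].shape[0]
    F=h/2/np.tan(np.radians(f["vfov"])/2)
    f["F"]=F; f["Rm"]=R.from_rotvec(np.ravel(f["rvec"])).as_matrix(); f["t"]=np.ravel(f["tvec"])
    return f
def pts(f):
    z=f["z_map"]; v,u=np.mgrid[:z.shape[0],:z.shape[1]]
    c=np.stack([(u-f["cx"])/f["F"]*z,(v-f["cy"])/f["F"]*z,z],-1)
    p=(c-f["t"])@f["Rm"]; p[z==0]=np.nan
    return p
def ray(f,u,v,h):
    d=np.array([(u-f["cx"])/f["F"],(v-f["cy"])/f["F"],1])@f["Rm"]; o=-f["t"]@f["Rm"]
    return o+d*(h-o[2])/d[2]
def save(f,n,box=None,s=1):
    i=f["img"][:,:,::-1]
    if box: i=i[box[1]:box[3],box[0]:box[2]]
    cv2.imwrite("pics/"+n,cv2.resize(i,None,fx=s,fy=s,interpolation=cv2.INTER_CUBIC))
def goto(p,yaw=None,rz=None):
    "print shift in tool axes /200mm to get TCP to p; yaw = wanted direction of tool y axis mod pi"
    s=bot.observe(); T=R.from_euler("xyz",s["tool_rot"]).as_matrix()
    d=T.T@(np.array(p)-s["position"])/0.2
    print("shift",np.round(d,3),"from",np.round(s["position"],4))
    if yaw is not None:
        a=np.arctan2(T[1,1],T[0,1]); e=(yaw-a+np.pi/2)%np.pi-np.pi/2
        print("rz",round(-e/(np.pi/2),3),"q7",round(s["qpos"][6],3))
E
python3 - <<'E'
from h import *
s=bot.observe(); print({k:np.round(v,3) for k,v in s.items()})
for n in("scene","top"):
    f=cam(n); save(f,n+"0.png",s=1.25); print(n,-f["t"]@f["Rm"],f["F"],f["Rm"][2],f["cx"],f["cy"],(f["z_map"]>0).mean())
E
```

```text
pics
{'clock': np.float64(0.0), 'qpos': array([ 1.05 ,  0.522, -0.036,  1.6  ,  0.021,  1.021, -0.113]), 'qd': array([-0.   ,  0.   ,  0.   ,  0.002, -0.001, -0.001,  0.   ]), 'joint_efforts': array([ 2.0000e-03, -9.2710e+01,  1.9800e+00, -3.6994e+01,  1.8000e-02,
        8.0000e-03,  0.0000e+00]), 'position': array([ 0.272, -0.562,  0.248]), 'tool_rot': array([-3.14 ,  0.   ,  0.451]), 'force': array([-0.453,  0.658,  0.047]), 'moment': array([ 0.065, -0.021, -0.016]), 'finger_force': np.float64(0.0), 'grip_width': np.float64(0.085)}
scene [0.96034646 0.56967062 0.86031696] 361.62807683621577 [-0.45940542 -0.49346624 -0.73853756] 318.41707989566885 202.477644730452 0.99594140625
top [0.30415682 0.05205001 1.62376375] 459.39651776821245 [ 0.13421398  0.00910299 -0.99091056] 324.11973626712813 189.83869217787685 0.99626953125
```

View pics/scene0.png

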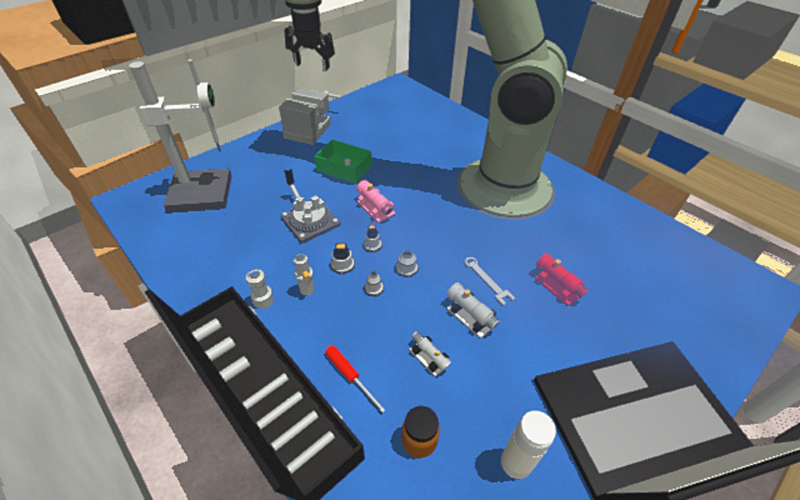

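View pics/top0.png

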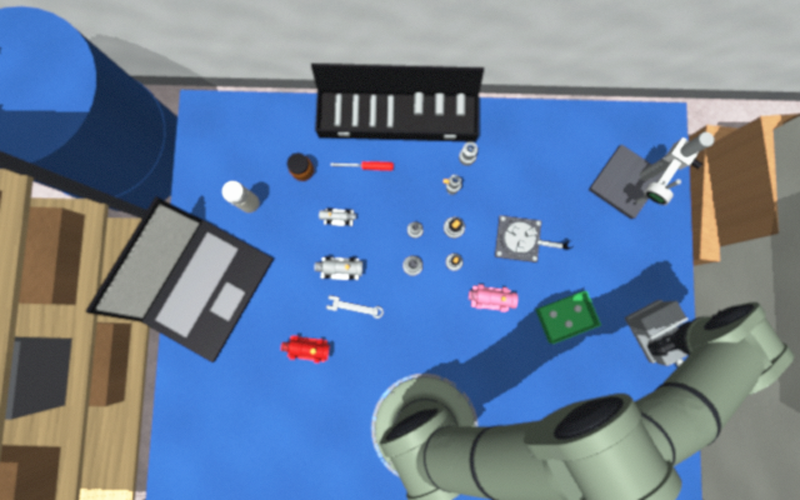

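The top view (shown at 1.25x, +x up, +y left) has the fixture at (519,238) and its lever tip at (568,243). The injector with the brass stub is at (453,184) and the adapter at (469,152). The heads are at (454,226) and (454,262), and the nuts at (415,229) and (412,265). The rests are at (340,267) large and (338,217) small. I can't see a quill. Next I'll measure these from depth.

```bash
cat >> h.py <<'E'
def blobs(f,zmin=0.006,zmax=0.2,xl=(0.3,0.95),yl=(-0.4,0.4),amin=8):
    p=pts(f); m=(p[...,2]>zmin)&(p[...,2]<zmax)&(p[...,0]>xl[0])&(p[...,0]<xl[1])&(p[...,1]>yl[0])&(p[...,1]<yl[1])
    n,l,st,c=cv2.connectedComponentsWithStats(m.astype(np.uint8))
    out=[]
    for i in range(1,n):
        if st[i,4]<amin: continue
        q=p[l==i]; out.append((c[i],q,l==i))
    return out
E
python3 - <<'E'
from h import *
for n in("top","scene"):
    f=cam(n);P=pts(f); print(n)
    b=P[...,2][(P[...,0]>.4)&(P[...,0]<.8)&(abs(P[...,1])<.3)&(abs(P[...,2])<.006)]; print("bench z",b.mean(),b.std())
    for c,q,m in blobs(f):
        t=q[:,2].max(); top=q[q[:,2]>t-.008]
        print(np.round(c),len(q),"mid",np.round((q.min(0)+q.max(0))[:2]/2,3),"size",np.round(np.ptp(q,axis=0)[:2],3),"h",round(t,3),"top",np.round(top.mean(0)[:2],3),"col",np.round(f["img"][m].mean(0)))
E
```

```text
top
bench z -0.0005753159714333715 0.002923166904426868
[320.  85.] 7287 mid [0.845 0.103] size [0.21  0.477] h 0.186 top [0.949 0.097] col [59. 61. 63.]
[240. 133.] 378 mid [0.723 0.366] size [0.087 0.065] h 0.093 top [0.713 0.368] col [65. 55. 57.]
[297. 132.] 213 mid [0.73  0.197] size [0.026 0.178] h 0.031 top [0.729 0.15 ] col [216.  90. 107.]
[362. 147.] 140 mid [ 0.674 -0.063] size [0.047 0.055] h 0.128 top [ 0.663 -0.061] col [157. 161. 161.]
[270. 173.] 307 mid [0.579 0.263] size [0.047 0.108] h 0.05 top [0.578 0.269] col [176. 182. 187.]
[363. 181.] 194 mid [ 0.559 -0.072] size [0.058 0.06 ] h 0.073 top [ 0.556 -0.071] col [144. 141. 131.]
[417. 191.] 1248 mid [ 0.529 -0.283] size [0.13  0.191] h 0.102 top [ 0.504 -0.37 ] col [155. 162. 171.]
[332. 183.] 116 mid [0.546 0.038] size [0.046 0.047] h 0.07 top [0.547 0.038] col [142. 152. 162.]
[363. 209.] 123 mid [ 0.458 -0.074] size [0.049 0.046] h 0.072 top [ 0.458 -0.073] col [151. 151. 145.]
[271. 214.] 547 mid [0.431 0.249] size [0.071 0.129] h 0.073 top [0.431 0.228] col [177. 184. 187.]
[330. 212.] 171 mid [0.445 0.042] 
[... 1744 characters left out ...]
136. 137.]
[390. 223.] 41 mid [0.324 0.207] size [0.024 0.055] h 0.01 top [0.323 0.206] col [183. 191. 199.]
[377. 248.] 890 mid [0.43 0.25] size [0.066 0.131] h 0.07 top [0.431 0.226] col [142. 146. 149.]
[215. 316.] 11661 mid [0.878 0.101] size [0.144 0.462] h 0.177 top [0.949 0.136] col [70. 70. 69.]
[401. 236.] 77 mid [0.335 0.261] size [0.038 0.047] h 0.014 top [0.334 0.26 ] col [183. 190. 196.]
[343. 283.] 531 mid [0.577 0.261] size [0.049 0.1  ] h 0.051 top [0.577 0.274] col [142. 143. 139.]
[278. 296.] 416 mid [0.728 0.2  ] size [0.026 0.18 ] h 0.028 top [0.729 0.157] col [213.  72.  66.]
[335. 343.] 888 mid [0.715 0.371] size [0.064 0.059] h 0.088 top [0.713 0.373] col [70. 56. 48.]
```

No quill: it's absent this time. The measured sizes and heights match the list. Next I'll bring the wrist camera over the fixture.

```bash
python3 -c "
from h import *
goto([.47,-.30,.30],np.radians(0))"
```

```text
shift [ 1.462 -0.75  -0.26 ] from [ 0.2722 -0.5624  0.248 ]
rz -0.713 q7 -0.113
```

```bash
python3 -m inch '[[0.3,-0.15,-0.26,0,0,-0.1,1],[0.6,-0.3,-0.26,0,0,-0.2,1],[0.8,-0.5,-0.26,0,0,-0.3,1],[1,-0.75,-0.26,0,0,-0.4,1],[1,-0.75,-0.26,0,0,-0.5,1],[1,-0.75,-0.26,0,0,-0.6,1],[1,-0.75,-0.26,0,0,-0.71,1],[1,-0.75,-0.26,0,0,-0.71,1]]'
python3 - <<'E'
from h import *
goto([.47,-.30,.30],0)
f=cam("wrist"); save(f,"w1.png"); print(-f["t"]@f["Rm"],f["F"],f["Rm"][2]); 
E
```

```text
clock: 1.2
position: [0.3868, -0.3405, 0.3002]
tool_rot: [-3.142, -0.0, 1.565]
force: [-0.3, -0.7, 0.1]
grip_width: 0.0854
finger_force: 0.0
shift [0.205 0.415 0.001] from [ 0.3868 -0.3405  0.3002]
rz -0.004 q7 0.485
[ 0.38699136 -0.26021519  0.42581495] 323.70608841537586 [-0.00207129 -0.3123347  -0.94996987]
```

View pics/w1.png

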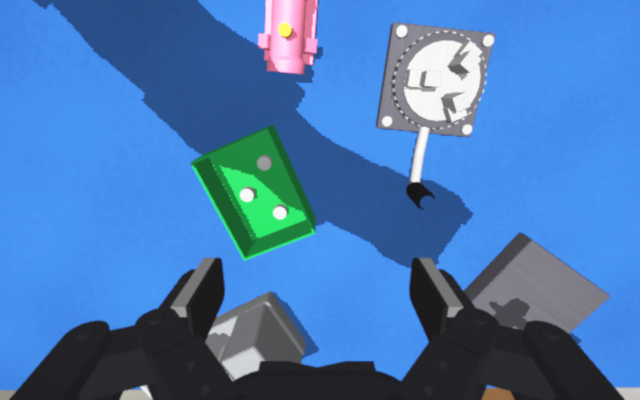

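The wrist view shows the fixture with plate corners near (397,28), (487,40), (467,130) and (387,122). The lever handle is at (420,192), and one jaw is at (425,78), towards the robot. I'll centre the camera on the fixture.

```bash
python3 -m inch '[[0.25,0.3,0,0,0,0,1],[0.45,0.57,0,0,0,0,1],[0.45,0.57,0,0,0,0,1],[0.45,0.57,0,0,0,0,1],[0.45,0.57,0,0,0,0,1]]'
python3 - <<'E'
from h import *
f=cam("wrist"); save(f,"w2.png"); P=pts(f)
import pickle; pickle.dump(f,open("w2.pkl","wb"))
b=P[(abs(P[...,2])<.006)];print("bench",b[:,2].mean(),b[:,2].std())
reg=(P[...,0]>.43)&(P[...,0]<.63)&(P[...,1]>-.40)&(P[...,1]<-.15)
def sel(a,b): return P[reg&(P[...,2]>a)&(P[...,2]<b)]
pl=sel(.008,.0155); r=cv2.minAreaRect(pl[:,:2].astype(np.float32)*1000); print("plate",r,len(pl))
g=sel(.09,.105); print("grip",g.mean(0),np.ptp(g,axis=0),len(g))
m=(reg&(P[...,2]>.07)&(P[...,2]<.08)).astype(np.uint8)
n,l,st,c=cv2.connectedComponentsWithStats(m)
for i in range(1,n):
    if st[i,4]>15: q=P[l==i]; print("jaw",c[i],st[i,4],q.mean(0),np.ptp(q,axis=0))
E
```

```text
clock: 1.88
position: [0.5004, -0.2521, 0.3002]
tool_rot: [-3.141, 0.0, 1.563]
force: [-0.1, 0.3, -0.1]
grip_width: 0.0855
finger_force: 0.0
bench 7.257310853197685e-05 0.0009197548990848278
plate ((527.635009765625, -252.10446166992188), (120.10816192626953, 120.04586029052734), 84.05477142333984) 2516
grip [ 0.50353537 -0.36872109  0.09477711] [0.02004697 0.01619793 0.00927588] 127
jaw [353.79069767 149.18604651] 215 [ 0.54047788 -0.23326225  0.07617069] [0.01937713 0.0207808  0.008189  ]
jaw [321.2        163.81463415] 205 [ 0.50506914 -0.24911002  0.07627734] [0.01661361 0.01576092 0.00790549]
jaw [349.25757576 183.53535354] 198 [ 0.53646325 -0.27194837  0.0761607 ] [0.01933361 0.01879716 0.00751739]
jaw [320.61016949 258.13559322] 59 [ 0.5039069  -0.36646174  0.07479985] [0.01851372 0.00660664 0.00923416]
```

View pics/w2.png

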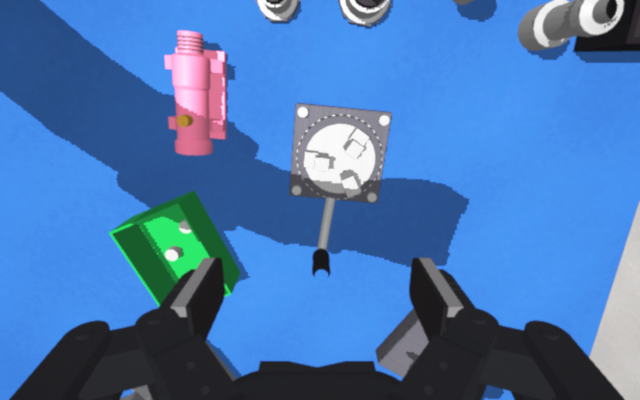

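The plate fits at 120.1 × 120.0 mm, centred at (0.5276, −0.2521) with yaw −0.104. The jaws sit about 14.5 mm off the axis, so the chuck is nearly closed (s ≈ 1.15). The handle is at (320,262) in the picture, which gives a world angle of −101.7° from the centre. I'll go to the handle now.

```bash
python3 -c "
from h import *
goto([.5023,-.3745,.078],np.radians(-11.7))"
```

```text
shift [-0.611  0.015  1.112] from [ 0.5004 -0.2522  0.3003]
rz 0.125 q7 0.203
```

```bash
python3 -m inch '[[-0.3,0.01,0.2,0,0,0.1,1],[-0.611,0.015,0.3,0,0,0.125,1],[-0.611,0.015,0.6,0,0,0.125,1],[-0.611,0.015,0.8,0,0,0.125,1],[-0.611,0.015,0.9,0,0,0.125,1],[-0.611,0.015,0.9,0,0,0.125,1]]'
python3 - <<'E'
from h import *
goto([.5023,-.3745,.078],np.radians(-11.7))
f=cam("wrist"); save(f,"w3.png")
c=np.array([.5276,-.2521]); a0=np.radians(-101.7)
T=R.from_euler("xyz",bot.observe()["tool_rot"]).as_matrix()
p0=c+.125*np.array([np.cos(a0),np.sin(a0)])
# arc rows, tool at handle with this orientation
for k in range(1,17):
    d=np.radians(4.5*k); a=a0+d; p=c+.125*np.array([np.cos(a),np.sin(a)])
    s=T.T@np.append(p-p0,0)/.2; print("[%.3f,%.3f,0,0,0,%.2f,0]"%(s[0],s[1],-4.5*k/90),end=",")
E
```

```text
clock: 2.68
position: [0.5033, -0.3734, 0.1201]
tool_rot: [-3.141, -0.0, 1.369]
force: [-0.4, 0.5, 0.8]
grip_width: 0.0854
finger_force: 0.0
shift [-0.006 -0.003  0.21 ] from [ 0.5033 -0.3734  0.1201]
rz 0.001 q7 0.145
[0.002,0.049,0,0,0,-0.05,0],[0.007,0.098,0,0,0,-0.10,0],[0.017,0.146,0,0,0,-0.15,0],[0.030,0.193,0,0,0,-0.20,0],[0.047,0.239,0,0,0,-0.25,0],[0.067,0.284,0,0,0,-0.30,0],[0.091,0.327,0,0,0,-0.35,0],[0.118,0.368,0,0,0,-0.40,0],[0.149,0.406,0,0,0,-0.45,0],[0.182,0.442,0,0,0,-0.50,0],[0.218,0.476,0,0,0,-0.55,0],[0.256,0.506,0,0,0,-0.60,0],[0.297,0.534,0,0,0,-0.65,0],[0.340,0.558,0,0,0,-0.70,0],[0.384,0.578,0,0,0,-0.75,0],[0.430,0.595,0,0,0,-0.80,0],
```

View pics/w3.png

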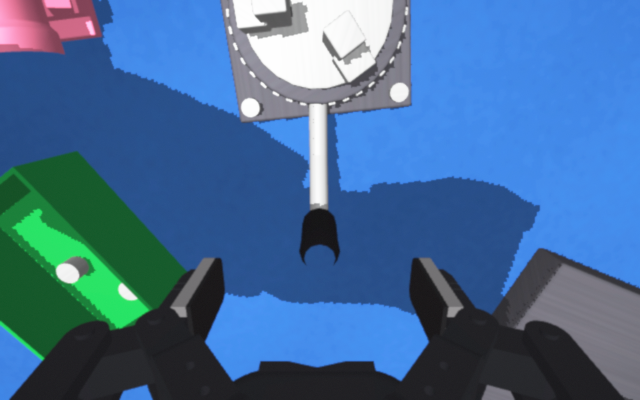

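The handle, at column 319, sits midway between the fingers (203 and 433). I'll descend and grip it.

```bash
python3 -m inch '[[-0.006,-0.003,0.1,0,0,0,1],[-0.006,-0.003,0.21,0,0,0,1],[-0.006,-0.003,0.21,0,0,0,1],[-0.006,-0.003,0.21,0,0,0,0],[-0.006,-0.003,0.21,0,0,0,0],[-0.006,-0.003,0.21,0,0,0,0],[-0.006,-0.003,0.21,0,0,0,0],[-0.006,-0.003,0.21,0,0,0,0],[-0.006,-0.003,0.21,0,0,0,0]]' 40
```

```text
clock: 3.85
position: [0.5034, -0.3745, 0.0789]
tool_rot: [3.141, 0.0, 1.369]
force: [0.3, 0.6, 5.5]
grip_width: 0.0209
finger_force: 38.8
```

```bash
python3 -m inch '[[0.002,0.049,0,0,0,-0.05,0],[0.007,0.098,0,0,0,-0.10,0],[0.017,0.146,0,0,0,-0.15,0],[0.030,0.193,0,0,0,-0.20,0],[0.047,0.239,0,0,0,-0.25,0],[0.067,0.284,0,0,0,-0.30,0],[0.091,0.327,0,0,0,-0.35,0],[0.118,0.368,0,0,0,-0.40,0],[0.149,0.406,0,0,0,-0.45,0],[0.149,0.406,0,0,0,-0.45,0]]'
python3 - <<'E'
from h import *
f=cam("wrist"); save(f,"w4.png"); P=pts(f)
s=bot.observe(); d=s["position"][:2]-[.5276,-.2521]; print(np.hypot(*d),np.degrees(np.arctan2(d[1],d[0])))
c=np.array([.5276,-.2521])
T=R.from_euler("xyz",s["tool_rot"]).as_matrix(); a0=np.radians(-101.7+40.5); p0=c+.125*np.array([np.cos(a0),np.sin(a0)])
for k in range(1,10):
    a=a0+np.radians(4*k); p=c+.125*np.array([np.cos(a),np.sin(a)])
    v=T.T@np.append(p-p0,0)/.2; print("[%.3f,%.3f,0,0,0,%.3f,0]"%(v[0],v[1],-4*k/90),end=",")
E
```

```text
clock: 5.1
position: [0.5895, -0.3608, 0.079]
tool_rot: [3.14, 0.001, 2.078]
force: [2.7, 2.0, 5.5]
grip_width: 0.0206
finger_force: 39.5
0.12507794185083396 -60.3468369424428
[0.001,0.044,0,0,0,-0.044,0],[0.006,0.087,0,0,0,-0.089,0],[0.013,0.130,0,0,0,-0.133,0],[0.024,0.172,0,0,0,-0.178,0],[0.037,0.214,0,0,0,-0.222,0],[0.053,0.254,0,0,0,-0.267,0],[0.072,0.294,0,0,0,-0.311,0],[0.094,0.332,0,0,0,-0.356,0],[0.118,0.368,0,0,0,-0.400,0],
```

```bash
python3 -m inch '[[0.001,0.044,0,0,0,-0.044,0],[0.006,0.087,0,0,0,-0.089,0],[0.013,0.130,0,0,0,-0.133,0],[0.024,0.172,0,0,0,-0.178,0],[0.037,0.214,0,0,0,-0.222,0],[0.037,0.214,0,0,0,-0.222,0]]'
cat > jaw.py <<'E'
from h import *
f=cam("top"); P=pts(f); c=np.array([.5276,-.2521])
s=bot.observe(); d=s["position"][:2]-c; print(np.hypot(*d),np.degrees(np.arctan2(d[1],d[0])),np.round(s["force"],1),np.round(s["moment"],2))
for n in("wrist","scene"):
    f=cam(n); P=pts(f); r=np.hypot(P[...,0]-c[0],P[...,1]-c[1]); m=((P[...,2]>.068)&(P[...,2]<.084)&(r<.06)).astype(np.uint8)
    k,l,st,cc=cv2.connectedComponentsWithStats(m)
    for i in range(1,k):
        if st[i,4]>10:
            q=P[l==i][:,:2]-c; u=q.mean(0); R0=np.hypot(*u); u=u/R0; print(n,st[i,4],"r",round(R0,4),"inner",round(np.percentile(q@u,3),4),"ang",round(np.degrees(np.arctan2(u[1],u[0]))))
E
python3 jaw.py
```

```text
clock: 5.9
position: [0.6229, -0.3334, 0.079]
tool_rot: [3.141, 0.0, 2.427]
force: [-1.1, 3.6, 9.1]
grip_width: 0.0205
finger_force: 40.0
0.12521232040035743 -40.48449113882201 [-0.4  3.7  7.7] [0.85 0.11 0.1 ]
wrist 2039 r 0.033 inner 0.0257 ang -65
scene 22 r 0.0329 inner 0.0252 ang 169
scene 26 r 0.0307 inner 0.023 ang -61
scene 24 r 0.0372 inner 0.0283 ang 56
```

```bash
python3 -m inch '[[0.001,0.022,0,0,0,-0.022,0],[0.001,0.044,0,0,0,-0.044,0],[0.001,0.044,0,0,0,-0.044,0]]'; python3 jaw.py
```

```text
clock: 6.42
position: [0.6279, -0.3272, 0.0789]
tool_rot: [-3.141, -0.0, 2.495]
force: [-5.3, 2.5, 8.9]
grip_width: 0.0209
finger_force: 40.1
0.125252943899932 -36.85774370546433 [-4.7  1.9  9.3] [ 0.53  0.87 -0.12]
wrist 2055 r 0.0336 inner 0.0263 ang -65
scene 24 r 0.0328 inner 0.0258 ang 168
scene 24 r 0.0304 inner 0.023 ang -60
scene 26 r 0.0368 inner 0.0268 ang 55
```

The jaws now read about 26 mm off the axis, so the chuck is fully open. I'll release the handle, rise and go above the injector.

```bash
python3 -m inch '[[0,0,0,0,0,0,1],[0,0,0,0,0,0,1],[0,0,0,0,0,0,1],[0,0,0,0,0,0,1],[0,0,-0.3,0,0,0,1],[0,0,-0.6,0,0,0,1],[0,0,-0.9,0,0,0,1],[0,0,-1,0,0,0,1]]'; python3 -c "
from h import *
goto([.671,-.057,.28],np.radians(60))"
```

```text
clock: 7.58
position: [0.6289, -0.3275, 0.2825]
tool_rot: [3.14, 0.005, 2.494]
force: [-0.2, 0.4, -0.7]
grip_width: 0.0855
finger_force: 0.0
shift [0.648 1.205 0.011] from [ 0.6289 -0.3275  0.2825]
rz -0.079 q7 1.053
```

```bash
python3 -m inch '[[0.15,0.3,0,0,0,-0.02,1],[0.3,0.6,0,0,0,-0.04,1],[0.45,0.8,0,0,0,-0.08,1],[0.5,1,0,0,0,-0.08,1],[0.5,1,0,0,0,-0.08,1],[0.5,1,0,0,0,-0.08,1]]'; cat > inj.py <<'E'
from h import *
f=cam("wrist"); save(f,"w5.png"); P=pts(f)
reg=(np.hypot(P[...,0]-.671,P[...,1]+.057)<.06)
for a,b in((.124,.136),(.106,.116),(.06,.068),(.072,.085)):
    q=P[reg&(P[...,2]>a)&(P[...,2]<b)]
    if len(q): print(a,len(q),np.round(q.mean(0),4),np.round(q.min(0),4),np.round(q.max(0),4))
goto([.671,-.057,.28],np.radians(60))
E
python3 inj.py
```

```text
clock: 8.32
position: [0.6685, -0.1082, 0.2776]
tool_rot: [-3.141, -0.001, 2.62]
force: [-0.9, -0.5, -0.1]
grip_width: 0.0856
finger_force: 0.0
0.124 32 [ 0.6606 -0.0636  0.1271] [ 0.6583 -0.0724  0.1243] [ 0.666  -0.0542  0.1298]
0.106 467 [ 0.6661 -0.0627  0.1131] [ 0.6536 -0.0774  0.1064] [ 0.683 -0.048  0.116]
0.06 341 [ 0.6625 -0.064   0.0665] [ 0.6476 -0.0833  0.0602] [ 0.6888 -0.0425  0.068 ]
0.072 229 [ 0.6677 -0.0458  0.0817] [ 0.6535 -0.0775  0.0724] [ 0.6794 -0.0324  0.0849]
shift [ 0.118  0.23  -0.011] from [ 0.6685 -0.1087  0.2778]
rz 0.0 q7 0.825
```

View pics/w5.png

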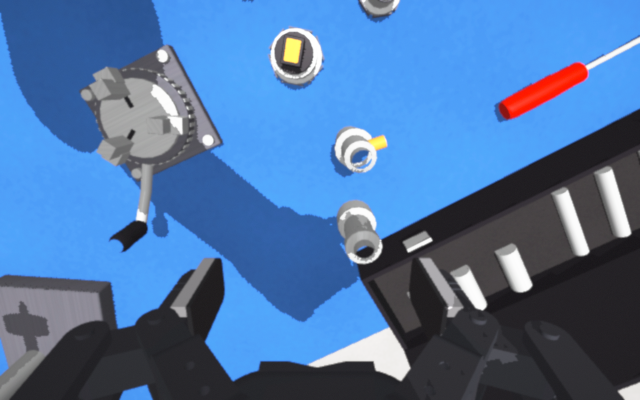

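The injector stem ring, near (361,157) in the picture, measures 29.4 mm across, centred at (0.6683, −0.0627), and the stub reaches 30 mm towards +y. I'll grip it above 90 mm.

```bash
python3 -c "
from h import *
goto([.6683,-.0627,.104],np.radians(60))"
```

```text
shift [0.115 0.2   0.869] from [ 0.6685 -0.1087  0.2778]
rz 0.0 q7 0.825
```

```bash
python3 -m inch '[[0.115,0.2,0.1,0,0,0,1],[0.115,0.2,0.3,0,0,0,1],[0.115,0.2,0.5,0,0,0,1],[0.115,0.2,0.7,0,0,0,1],[0.115,0.2,0.8,0,0,0,1],[0.115,0.2,0.87,0,0,0,1],[0.115,0.2,0.87,0,0,0,1]]'; python3 -c "
from h import *
goto([.6683,-.0627,.104],np.radians(60))"
```

```text
clock: 9.25
position: [0.6688, -0.0616, 0.1042]
tool_rot: [-3.141, -0.0, 2.62]
force: [0.4, -0.6, 1.0]
grip_width: 0.0853
finger_force: 0.0
shift [-0.001 -0.006  0.001] from [ 0.6688 -0.0616  0.1042]
rz 0.001 q7 0.656
```

```bash
python3 -m inch '[[0,-0.006,0,0,0,0,0],[0,-0.006,0,0,0,0,0],[0,-0.006,0,0,0,0,0],[0,-0.006,0,0,0,0,0],[0,-0.006,0,0,0,0,0],[0,-0.006,0,0,0,0,0]]' 90;  python3 -m inch '[[0,0,-0.1,0,0,0,0],[0,0,-0.3,0,0,0,0],[0,0,-0.5,0,0,0,0],[0,0,-0.55,0,0,0,0],[0,0,-0.55,0,0,0,0]]'; python3 -c "
from h import *
goto([.5276,-.2521,.2144],np.radians(60)); print(bot.observe()['force'])"
```

```text
clock: 10.0
position: [0.6686, -0.0625, 0.1053]
tool_rot: [3.141, 0.001, 2.62]
force: [-1.6, -0.4, 9.6]
grip_width: 0.0271
finger_force: 89.1
clock: 10.62
position: [0.6681, -0.0624, 0.2144]
tool_rot: [-3.141, 0.0, 2.62]
force: [-0.9, 0.0, -4.9]
grip_width: 0.0273
finger_force: 89.8
shift [ 0.136 -1.172  0.   ] from [ 0.6681 -0.0624  0.2144]
rz 0.001 q7 0.721
[-0.91819799  0.04586597 -4.86987383]
```

```bash
python3 -m inch '[[0.03,-0.25,0,0,0,0,0],[0.06,-0.5,0,0,0,0,0],[0.1,-0.75,0,0,0,0,0],[0.136,-0.95,0,0,0,0,0],[0.136,-1,0,0,0,0,0],[0.136,-1,0,0,0,0,0]]'; python3 -m inch '[[0,-0.1,0,0,0,0,0],[0,-0.172,0,0,0,0,0],[0,-0.172,0,0,0,0,0],[0,-0.172,0,0,0,0,0]]'; python3 -c "
from h import *
goto([.5276,-.2521,.147])"
```

```text
clock: 11.38
position: [0.5445, -0.2224, 0.2134]
tool_rot: [3.142, -0.001, 2.619]
force: [-0.5, 0.2, -4.9]
grip_width: 0.0272
finger_force: 90.4
clock: 11.88
position: [0.5281, -0.2515, 0.2143]
tool_rot: [3.141, 0.0, 2.62]
force: [-0.4, -0.3, -3.6]
grip_width: 0.0274
finger_force: 90.4
shift [ 0.001 -0.004  0.337] from [ 0.5281 -0.2515  0.2143]
```

```bash
python3 -m inch '[[0,-0.004,0.1,0,0,0,0],[0,-0.004,0.2,0,0,0,0],[0,-0.004,0.3,0,0,0,0],[0,-0.004,0.33,0,0,0,0],[0,-0.004,0.337,0,0,0,0],[0,-0.004,0.345,0,0,0,0],[0,-0.004,0.345,0,0,0,0]]'
```

```text
clock: 12.75
position: [0.5276, -0.2528, 0.1457]
tool_rot: [-3.142, 0.001, 2.62]
force: [0.3, -0.3, -5.0]
grip_width: 0.027
finger_force: 90.4
```

```bash
python3 -m inch '[[0,0,0.005,0,0,0,0],[0,0,0.005,0,0,0,0]]';python3 -m inch '[[0,0,0.006,0,0,0,0],[0,0,0.006,0,0,0,0]]'
```

```text
clock: 13.0
position: [0.5279, -0.2529, 0.1453]
tool_rot: [-3.142, 0.002, 2.62]
force: [-2.1, -0.0, 7.1]
grip_width: 0.027
finger_force: 91.8
clock: 13.25
position: [0.5285, -0.2531, 0.1452]
tool_rot: [-3.141, 0.003, 2.62]
force: [-4.7, 1.7, 23.8]
grip_width: 0.0272
finger_force: 93.8
```

Seated, with the force rising to +24 N. I'll release, rise, and go back to the handle.

```bash
python3 -m inch '[[0,0,-0.006,0,0,0,0.4],[0,0,-0.006,0,0,0,1],[0,0,-0.006,0,0,0,1],[0,0,-0.006,0,0,0,1],[0,0,-0.006,0,0,0,1],[0,0,-0.3,0,0,0,1],[0,0,-0.6,0,0,0,1],[0,0,-0.75,0,0,0,1],[0,0,-0.75,0,0,0,1]]'; python3 - <<'E'
from h import *
a=np.radians(-36.9);c=np.array([.5276,-.2521])
goto([*(c+.125*np.array([np.cos(a),np.sin(a)])),.079],np.radians(53.1))
for n in("top","scene"):
    P=pts(cam(n)); r=np.hypot(P[...,0]-c[0],P[...,1]-c[1])
    q=P[(r<.05)&(P[...,2]>.14)&(P[...,2]<.2)]; print(n,len(q),q.mean(0),q.max(0),q.min(0))
    for e in [((0.555,-0.07),),((.458,-.072),),((.546,.04),),((.445,.044),)]:
        e=e[0]; q=P[(np.hypot(P[...,0]-e[0],P[...,1]-e[1])<.05)&(P[...,2]>.008)&(P[...,2]<.1)]; print(e,len(q),np.round((q.max(0)+q.min(0))/2,3)[:2])
E
```

```text
clock: 14.38
position: [0.5282, -0.2529, 0.2953]
tool_rot: [3.142, 0.004, 2.62]
force: [-0.5, 0.3, -0.6]
grip_width: 0.0853
finger_force: 0.0
shift [-0.612 -0.074  1.084] from [ 0.5282 -0.2529  0.2953]
rz 0.078 q7 1.103
top 51 [ 0.52820974 -0.25083734  0.15305308] [ 0.54507787 -0.23850287  0.16887482] [ 0.51561871 -0.26737509  0.14117303]
(0.555, -0.07) 193 [ 0.559 -0.079]
(0.458, -0.072) 120 [ 0.46  -0.069]
(0.546, 0.04) 104 [0.55 0.04]
(0.445, 0.044) 165 [0.448 0.043]
scene 75 [ 0.53295131 -0.24433041  0.15324854] [ 0.54440685 -0.23428945  0.16960136] [ 0.51617016 -0.25930681  0.14018578]
(0.555, -0.07) 300 [ 0.557 -0.065]
(0.458, -0.072) 179 [ 0.457 -0.067]
(0.546, 0.04) 178 [0.545 0.044]
(0.445, 0.044) 252 [0.443 0.047]
```

```bash
python3 -m inch '[[-0.2,-0.02,0,0,0,0.04,1],[-0.4,-0.05,0,0,0,0.078,1],[-0.61,-0.074,0,0,0,0.078,1],[-0.612,-0.074,0.2,0,0,0.078,1],[-0.612,-0.074,0.5,0,0,0.078,1],[-0.612,-0.074,0.75,0,0,0.078,1],[-0.612,-0.074,0.9,0,0,0.078,1],[-0.612,-0.074,1,0,0,0.078,1],[-0.612,-0.074,1,0,0,0.078,1]]'; python3 - <<'E'
from h import *
goto([.6276,-.3272,.079],np.radians(53.1))
f=cam("wrist"); save(f,"w6.png")
E
```

```text
clock: 15.6
position: [0.6255, -0.3261, 0.0914]
tool_rot: [-3.141, -0.003, 2.498]
force: [-0.2, -0.2, 0.7]
grip_width: 0.0853
finger_force: 0.0
shift [-0.012  0.002  0.062] from [ 0.6255 -0.3261  0.0914]
rz 0.0 q7 0.962
```

View pics/w6.png

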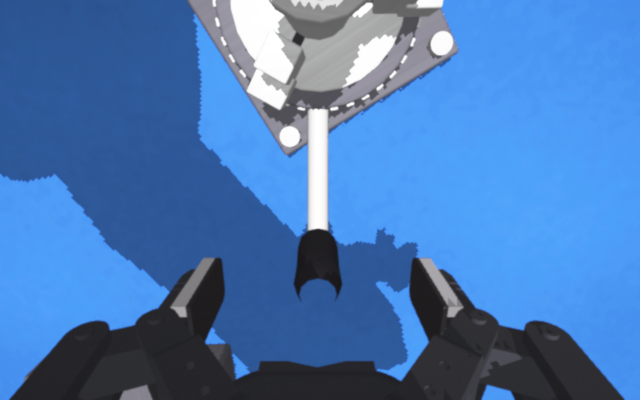

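The handle, at column 318, is centred between the fingers again, and the injector stands in the chuck. I'll grip the handle and work out the closing arc.

```bash
python3 -m inch '[[-0.012,0.002,0.03,0,0,0,1],[-0.012,0.002,0.062,0,0,0,1],[-0.012,0.002,0.062,0,0,0,0],[-0.012,0.002,0.062,0,0,0,0],[-0.012,0.002,0.062,0,0,0,0],[-0.012,0.002,0.062,0,0,0,0],[-0.012,0.002,0.062,0,0,0,0],[-0.012,0.002,0.062,0,0,0,0]]' 60; python3 - <<'E'
from h import *
c=np.array([.5276,-.2521]); s=bot.observe()
T=R.from_euler("xyz",s["tool_rot"]).as_matrix(); d=s["position"][:2]-c;a0=np.arctan2(d[1],d[0]);p0=s["position"][:2];print(np.hypot(*d),np.degrees(a0))
for k in range(1,16):
    a=a0-np.radians(4*k); p=c+.125*np.array([np.cos(a),np.sin(a)])
    v=T.T@np.append(p-p0,0)/.2; print("[%.3f,%.3f,0,0,0,%.3f,0]"%(v[0],v[1],4*k/90),end=",")
E
```

```text
clock: 16.65
position: [0.6284, -0.3277, 0.0811]
tool_rot: [3.142, 0.0, 2.497]
force: [-2.6, 1.4, 5.4]
grip_width: 0.0202
finger_force: 58.5
0.12598904973829544 -36.85902924665765
[0.006,-0.044,0,0,0,0.044,0],[0.011,-0.087,0,0,0,0.089,0],[0.018,-0.130,0,0,0,0.133,0],[0.029,-0.172,0,0,0,0.178,0],[0.042,-0.214,0,0,0,0.222,0],[0.059,-0.254,0,0,0,0.267,0],[0.078,-0.293,0,0,0,0.311,0],[0.100,-0.331,0,0,0,0.356,0],[0.124,-0.367,0,0,0,0.400,0],[0.151,-0.402,0,0,0,0.444,0],[0.180,-0.434,0,0,0,0.489,0],[0.211,-0.465,0,0,0,0.533,0],[0.245,-0.493,0,0,0,0.578,0],[0.280,-0.518,0,0,0,0.622,0],[0.317,-0.542,0,0,0,0.667,0],
```

```bash
python3 -m inch '[[0.006,-0.044,0,0,0,0.044,0],[0.011,-0.087,0,0,0,0.089,0],[0.018,-0.130,0,0,0,0.133,0],[0.029,-0.172,0,0,0,0.178,0],[0.042,-0.214,0,0,0,0.222,0],[0.059,-0.254,0,0,0,0.267,0],[0.078,-0.293,0,0,0,0.311,0],[0.100,-0.331,0,0,0,0.356,0],[0.124,-0.367,0,0,0,0.400,0],[0.151,-0.402,0,0,0,0.444,0],[0.180,-0.434,0,0,0,0.489,0],[0.180,-0.434,0,0,0,0.489,0]]'; cat > arc.py <<'E'
from h import *
c=np.array([.5276,-.2521]); s=bot.observe()
T=R.from_euler("xyz",s["tool_rot"]).as_matrix(); d=s["position"][:2]-c;a0=np.arctan2(d[1],d[0]);p0=s["position"][:2];print(np.hypot(*d),np.degrees(a0), "tangential F",s["force"][:2]@[-d[1],d[0]]/np.hypot(*d))
for k in range(1,10):
    a=a0-np.radians(2*k); p=c+.125*np.array([np.cos(a),np.sin(a)])
    v=T.T@np.append(p-p0,0)/.2; print("[%.3f,%.3f,0,0,0,%.3f,0]"%(v[0],v[1],2*k/90),end=",")
E
python3 arc.py
```

```text
clock: 18.15
position: [0.5472, -0.3762, 0.0811]
tool_rot: [3.142, 0.001, 1.729]
force: [-2.9, -5.1, 5.2]
grip_width: 0.02
finger_force: 59.6
0.12565847714648398 -81.00971353912772 tangential F -3.6376155714588823
[0.004,-0.022,0,0,0,0.022,0],[0.005,-0.044,0,0,0,0.044,0],[0.007,-0.065,0,0,0,0.067,0],[0.009,-0.087,0,0,0,0.089,0],[0.013,-0.109,0,0,0,0.111,0],[0.017,-0.130,0,0,0,0.133,0],[0.022,-0.151,0,0,0,0.156,0],[0.028,-0.172,0,0,0,0.178,0],[0.034,-0.193,0,0,0,0.200,0],
```

```bash
python3 -m inch '[[0.002,-0.022,0,0,0,0.022,0],[0.003,-0.044,0,0,0,0.044,0],[0.005,-0.065,0,0,0,0.067,0],[0.007,-0.087,0,0,0,0.089,0],[0.007,-0.087,0,0,0,0.089,0]]'; python3 arc.py
```

```text
clock: 18.77
position: [0.5306, -0.3776, 0.0811]
tool_rot: [3.14, 0.001, 1.59]
force: [2.2, -5.4, 2.8]
grip_width: 0.0202
finger_force: 59.4
0.1255530811978732 -88.63747139123218 tangential F 2.118863560117698
[0.003,-0.022,0,0,0,0.022,0],[0.004,-0.044,0,0,0,0.044,0],[0.006,-0.065,0,0,0,0.067,0],[0.008,-0.087,0,0,0,0.089,0],[0.012,-0.109,0,0,0,0.111,0],[0.016,-0.130,0,0,0,0.133,0],[0.021,-0.151,0,0,0,0.156,0],[0.026,-0.172,0,0,0,0.178,0],[0.033,-0.193,0,0,0,0.200,0],
```

```bash
python3 -m inch '[[0.001,-0.022,0,0,0,0.022,0],[0.001,-0.022,0,0,0,0.022,0]]'; python3 arc.py|head -1;  python3 -m inch '[[0.001,-0.022,0,0,0,0.022,0],[0.001,-0.022,0,0,0,0.022,0]]'; python3 arc.py|head -1
```

```text
clock: 19.02
position: [0.5265, -0.3776, 0.0811]
tool_rot: [3.14, 0.002, 1.556]
force: [4.3, -6.5, 1.4]
grip_width: 0.0204
finger_force: 59.3
0.12553448269159734 -90.49981176909925 tangential F 4.353167508247287
clock: 19.27
position: [0.5228, -0.3775, 0.0811]
tool_rot: [3.138, 0.002, 1.522]
force: [9.7, -10.1, -3.0]
grip_width: 0.0201
finger_force: 59.2
0.12549033143359303 -92.21205063959103 tangential F 10.056644323216446
```

```bash
python3 -m inch '[[0,-0.022,0,0,0,0.022,0],[0,-0.022,0,0,0,0.022,0],[0,-0.022,0,0,0,0.022,0]]'; python3 arc.py|head -1;  python3 -m inch '[[0,-0.02,0,0,0,0.01,0],[0,-0.02,0,0,0,0.01,0],[0,-0.02,0,0,0,0.01,0]]'; python3 arc.py|head -1
```

```text
clock: 19.65
position: [0.5191, -0.3773, 0.0812]
tool_rot: [3.137, 0.002, 1.488]
force: [14.0, -10.8, -6.0]
grip_width: 0.0201
finger_force: 59.4
0.1254567697560084 -93.86238557453973 tangential F 14.70463173049925
clock: 20.02
position: [0.5162, -0.377, 0.0812]
tool_rot: [3.135, 0.002, 1.472]
force: [21.0, -13.2, -12.7]
grip_width: 0.0195
finger_force: 59.6
0.1254256671659743 -95.21858242965791 tangential F 22.07998628257871
```

```bash
python3 -m inch '[[0,-0.015,0,0,0,0,0],[0,-0.015,0,0,0,0,0]]'; python3 arc.py|head -1; python3 -m inch '[[0,0.02,0,0,0,0,1],[0,0.02,0,0,0,0,1],[0,0.02,0,0,0,0,1],[0,0.02,0,0,0,0,1],[0,0.02,0,0,0,0,1],[0,0.02,-0.3,0,0,0,1],[0,0.02,-0.6,0,0,0,1],[0,0.02,-0.9,0,0,0,1],[0,0.02,-1,0,0,0,1]]'; python3 - <<'E'
from h import *
c=np.array([.5276,-.2521])
f=cam("wrist"); save(f,"w7.png"); P=pts(f)
q=P[(abs(P[...,0]-.51)<.05)&(P[...,1]<-.34)&(P[...,1]>-.42)&(P[...,2]>.092)&(P[...,2]<.105)].mean(0);d=q[:2]-c; print(q,np.hypot(*d),np.degrees(np.arctan2(d[1],d[0])))
r=np.hypot(P[...,0]-c[0],P[...,1]-c[1])
for a,b in((.146,.156),(.1,.109)):
    q=P[(r<.05)&(P[...,2]>a)&(P[...,2]<b)]
    if len(q): print(a,len(q),q.min(0),q.max(0))
for n in("top","scene"):
    g=cam(n);save(g,n+"1.png",s=1.25);print(n)
    for cc,q,m in blobs(g,xl=(.4,.7),yl=(-.15,.15)): print(len(q),np.round((q.min(0)+q.max(0))/2,3))
E
```

```text
clock: 20.27
position: [0.5143, -0.3768, 0.0813]
tool_rot: [3.132, 0.002, 1.472]
force: [28.5, -14.5, -18.9]
grip_width: 0.0201
finger_force: 59.7
0.1254129630932337 -96.10090608792387 tangential F 29.908962803697086
clock: 21.4
position: [0.5146, -0.3764, 0.2848]
tool_rot: [3.137, 0.002, 1.47]
force: [-0.4, -0.1, -0.4]
grip_width: 0.0856
finger_force: 0.0
[ 0.52464982 -0.37346126  0.09532884] 0.12139711751680096 -91.39253418997656
0.146 834 [ 0.5130318  -0.26688433  0.14613571] [ 0.54229686 -0.23730339  0.15598437]
0.1 606 [ 0.50711779 -0.27269758  0.10001214] [ 0.548002   -0.23300334  0.10898298]
top
207 [ 0.557 -0.072  0.04 ]
110 [0.549 0.04  0.037]
120 [ 0.46  -0.07   0.039]
181 [0.446 0.042 0.039]
scene
205 [ 0.458 -0.069  0.038]
323 [ 0.556 -0.068  0.039]
281 [0.444 0.047 0.037]
201 [0.546 0.042 0.037]
```

View pics/w7.png

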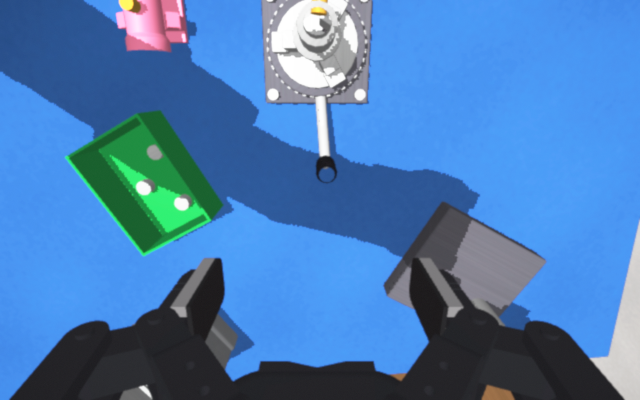

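The handle, at (326,170), is at −91.4°, which gives s ≈ 0.95–0.97, so the jaws are on the injector, which stands central. The grip gave way about 10 mm under the push. To be sure of the clamping I'll regrip harder, push once more, and release without backing off.

```bash
python3 -c "
from h import *
goto([.5245,-.3771,.079],np.radians(-1.4))"
```

```text
shift [1.000e-03 5.200e-02 1.012e+00] from [ 0.5139 -0.3761  0.2815]
rz -0.049 q7 0.277
```

```bash
python3 -m inch '[[0,0.052,0.2,0,0,-0.049,1],[0,0.052,0.5,0,0,-0.049,1],[0,0.052,0.75,0,0,-0.049,1],[0,0.052,0.95,0,0,-0.049,1],[0,0.052,1,0,0,-0.049,1],[0,0.052,1,0,0,-0.049,1],[0,0.052,1,0,0,-0.049,0],[0,0.052,1,0,0,-0.049,0],[0,0.052,1,0,0,-0.049,0],[0,0.052,1,0,0,-0.049,0],[0,0.052,1,0,0,-0.049,0],[0,0.052,1,0,0,-0.049,0]]' 120; python3 arc.py|head -1; python3 -m inch '[[0,-0.02,0,0,0,0,0],[0,-0.04,0,0,0,0,0],[0,-0.04,0,0,0,0,0]]';python3 arc.py|head -1
```

```text
clock: 23.05
position: [0.5251, -0.3772, 0.0817]
tool_rot: [3.14, 0.001, 1.547]
force: [1.9, -0.4, 7.9]
grip_width: 0.0188
finger_force: 117.2
0.12515654518593736 -91.14953789143397 tangential F 1.8666951256839437
clock: 23.42
position: [0.5202, -0.377, 0.0818]
tool_rot: [3.133, 0.001, 1.547]
force: [23.4, -3.9, -8.3]
grip_width: 0.0184
finger_force: 118.3
0.12507690944088173 -93.395352610319 tangential F 23.562503671535556
```

```bash
python3 -m inch '[[0,-0.01,0,0,0,0,0],[0,-0.01,0,0,0,0,0],[0,-0.01,0,0,0,1e-9,0]]';python3 arc.py|head -1; python3 -m inch '[[0,0,0,0,0,0,1],[0,0,0,0,0,0,1],[0,0,0,0,0,0,1],[0,0,0,0,0,0,1],[0,0,-0.2,0,0,0,1],[0,0,-0.5,0,0,0,1],[0,0,-0.8,0,0,0,1],[0,0,-1,0,0,0,1],[0,0,-1,0,0,0,1]]' 60; python3 - <<'E'
from h import *
c=np.array([.5276,-.2521])
f=cam("wrist"); P=pts(f)
q=P[(abs(P[...,0]-.51)<.05)&(P[...,1]<-.34)&(P[...,1]>-.42)&(P[...,2]>.092)&(P[...,2]<.105)].mean(0);d=q[:2]-c; print(q,np.hypot(*d),np.degrees(np.arctan2(d[1],d[0])))
goto([.5565,-.0695,.29],np.radians(0))
E
```

```text
clock: 23.8
position: [0.5192, -0.3769, 0.0819]
tool_rot: [3.132, 0.001, 1.547]
force: [29.5, -5.0, -12.6]
grip_width: 0.0185
finger_force: 118.1
0.12511517700590366 -93.85991644743716 tangential F 29.802532158861634
clock: 24.92
position: [0.5151, -0.3774, 0.284]
tool_rot: [3.137, 0.003, 1.547]
force: [-1.0, -0.1, 0.1]
grip_width: 0.0855
finger_force: 0.0
[ 0.52450142 -0.373672    0.09534284] 0.12161147892593699 -91.46001876561948
shift [ 1.542  0.174 -0.043] from [ 0.5144 -0.377   0.2818]
rz -0.015 q7 0.345
```

The handle didn't move under 30 N, so the injector is clamped firmly. Next I'll look at the rests and the loose parts.

```bash
python3 -m inch '[[0.3,0,0,0,0,0,1],[0.6,0,0,0,0,0,1],[0.9,0,0,0,0,0,1],[1,-0.04,0,0,0,0,1],[1,-0.04,0,0,0,0,1]]' >/dev/null; python3 -m inch '[[0.3,0,-0.1,0,0,0,1],[0.6,0,-0.2,0,0,0,1],[0.9,0,-0.2,0,0,0,1],[1,-0.04,-0.2,0,0,0,1],[1,-0.04,-0.2,0,0,0,1]]' >/dev/null; python3 -m inch '[[0.3,0,0,0,0,-0.015,1],[0.6,0,0,0,0,-0.015,1],[0.62,0,0,0,0,-0.015,1],[0.62,0,0,0,0,-0.015,1]]'; python3 - <<'E'
from h import *
f=cam("wrist"); save(f,"w8.png"); P=pts(f)
for c,q,m in blobs(f,zmin=.007,zmax=.09,xl=(.36,.66),yl=(-.15,.36)):
    if len(q)<150: continue
    r=cv2.minAreaRect(q[:,:2].astype(np.float32)*1000)
    foot=q[q[:,2]<.014]
    print(np.round(c),len(q),"rect",np.round(r[0],1),np.round(r[1],1),round(r[2],1),"h",round(q[:,2].max(),3),"mid",np.round((q.min(0)+q.max(0))/2,4)[:2])
    cap=q[(q[:,2]>.03)&(q[:,2]<.045)]
    print("   drum mid",np.round((cap.min(0)+cap.max(0))/2,4)[:2],np.round(np.ptp(cap,axis=0)[:2],3))
E
```

```text
clock: 26.72
position: [0.5113, 0.1457, 0.3201]
tool_rot: [-3.141, 0.001, 1.569]
force: [-0.5, -0.9, -0.6]
grip_width: 0.0854
finger_force: 0.0
[250.  67.] 5084 rect [429.2 249.8] [130.1  64.8] 89.4 h 0.07 mid [0.4291 0.2497]
   drum mid [0.4294 0.2497] [0.065 0.13 ]
[370.  56.] 2933 rect [575.9 260.2] [99.9 48.4] 88.2 h 0.051 mid [0.5759 0.2605]
   drum mid [0.5767 0.2605] [0.028 0.1  ]
[270. 223.] 1257 rect [445.3  47.7] [51.6 54.6] 57.7 h 0.069 mid [0.4432 0.0474]
   drum mid [0.4433 0.0446] [0.044 0.045]
[341. 225.] 830 rect [544.6  44.9] [47.5 36.4] 11.0 h 0.069 mid [0.5454 0.0442]
   drum mid [0.5461 0.0415] [0.032 0.031]
[346. 294.] 1410 rect [554.1 -62.8] [60.4 47.2] 10.8 h 0.07 mid [ 0.5556 -0.0643]
   drum mid [ 0.5552 -0.0642] [0.047 0.036]
[281. 295.] 941 rect [458.1 -66.3] [38.9 49.1] 75.4 h 0.07 mid [ 0.4566 -0.0692]
   drum mid [ 0.4567 -0.0675] [0.033 0.026]
[229. 333.] 735 rect [ 376.5 -130.6] [32.8 38.5] 0.3 h 0.058 mid [ 0.3765 -0.1306]
   drum mid [ 0.3767 -0.1311] [0.032 0.038]
```

View pics/w8.png

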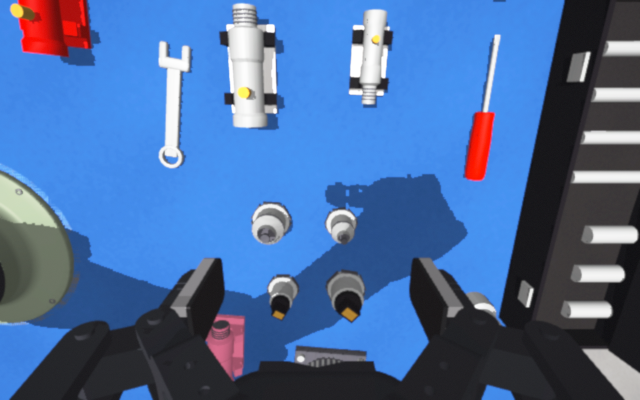

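In the view (image up = +y) the large rest's thread is at the top (243,12), so its nozzle end is +y. The small rest's thread is at the bottom (370,100), so its nozzle end is −y. The nuts at (270,223) and (341,225) give drum diameters of 44 and 32 mm, which match. Next I'll fit the body axes and get the targets.

```bash
python3 - <<'E'
from h import *
f=cam("wrist"); P=pts(f)
for nm,x0,y0,L,zc,w,sg,dn,dh in(("large",.4293,.2497,.065,.052,.04,1,.112,.114),("small",.5765,.2605,.05,.038,.03,-1,.092,.093)):
    q=P[(abs(P[...,0]-x0)<w)&(abs(P[...,1]-y0)<L+.02)&(P[...,2]>zc-.008)]
    ys=np.arange(q[:,1].min()+.004,q[:,1].max()-.003,.004); X=[];Y=[]
    for y in ys:
        s=q[abs(q[:,1]-y)<.003]; s=s[s[:,2]>s[:,2].max()-.012]
        X.append((s[:,0].min()+s[:,0].max())/2);Y.append(y)
    k=np.polyfit(Y,X,1); res=np.array(X)-np.polyval(k,Y); g=abs(res)<.003; k=np.polyfit(np.array(Y)[g],np.array(X)[g],1)
    ymid=(q[:,1].min()+q[:,1].max())/2; o=np.array([np.polyval(k,ymid),ymid]); u=np.array([k[0],1]);u/=np.hypot(*u);u*=sg
    print(nm,"len",np.ptp(q[:,1]),"zmax",q[:,2].max(),"o",o.round(4),"slope",k[0],"res",res.round(4).tolist(),"nut",(o+u*dn).round(4),"head",(o-u*dh).round(4))
goto([.4433,.0446,.029],0)
E
```

```text
large len 0.13004027123938475 zmax 0.0706270328247908 o [0.4296 0.2497] slope 0.010999476661231447 res [-0.0, -0.0003, -0.0001, -0.0003, -0.0001, -0.0002, -0.0004, -0.0001, 0.0004, 0.0, 0.0001, 0.0002, 0.0002, 0.0002, -0.0001, 0.0002, 0.0002, 0.0005, 0.0002, 0.0005, 0.0001, -0.0003, 0.0005, -0.0003, -0.0001, 0.0, -0.0004, -0.0002, -0.0002, -0.0002, -0.0002] nut [0.4308 0.3617] head [0.4283 0.1357]
small len 0.10056475496408698 zmax 0.051961099245381406 o [0.5758 0.2602] slope 0.03778704039233585 res [-0.0, -0.0003, -0.0002, 0.0001, 0.0004, 0.0003, 0.0002, -0.0003, 0.0, 0.0002, -0.0002, -0.0004, -0.0, 0.0001, -0.0006, 0.0, 0.0007, -0.0001, 0.0003, -0.0001, 0.0002, -0.0001, 0.0, -0.0002] nut [0.5723 0.1683] head [0.5793 0.3532]
shift [-0.503 -0.337  1.457] from [0.5112 0.1452 0.3203]
rz -0.002 q7 -0.591
```

The axis fits are clean, with residuals under 0.7 mm. Now nut_large.

```bash
python3 -m inch '[[-0.25,-0.16,0.1,0,0,0,1],[-0.5,-0.337,0.2,0,0,0,1],[-0.503,-0.337,0.5,0,0,0,1],[-0.503,-0.337,0.8,0,0,0,1],[-0.503,-0.337,1,0,0,0,1],[-0.503,-0.337,1,0,0,0,1]]'; python3 -c "
from h import *
P=pts(cam('wrist')); q=P[(np.hypot(P[...,0]-.4433,P[...,1]-.0446)<.05)&(P[...,2]>.03)&(P[...,2]<.042)]; m=(q.min(0)+q.max(0))/2; print(m,np.ptp(q,axis=0)); goto([m[0],m[1],.029],0)"
```

```text
clock: 27.58
position: [0.4419, 0.0456, 0.1191]
tool_rot: [-3.137, 0.001, 1.569]
force: [0.5, -0.1, 1.4]
grip_width: 0.0852
finger_force: 0.0
[0.44363604 0.04473185 0.0360226 ] [0.04403965 0.04458475 0.01194573]
shift [-0.006  0.004  0.459] from [0.443  0.046  0.1208]
rz -0.001 q7 -0.618
```

```bash
python3 -m inch '[[-0.006,0.004,0.2,0,0,0,1],[-0.006,0.004,0.4,0,0,0,1],[-0.006,0.004,0.459,0,0,0,1],[-0.006,0.004,0.459,0,0,0,0],[-0.006,0.004,0.459,0,0,0,0],[-0.006,0.004,0.459,0,0,0,0],[-0.006,0.004,0.459,0,0,0,0],[-0.006,0.004,0.459,0,0,0,0]]' 50; python3 -m inch '[[0,0,-0.2,0,0,0,0],[0,0,-0.4,0,0,0,0],[0,0,-0.5,0,0,0,0],[0,0,-0.5,0,0,0,0]]';python3 -c "
from h import *
goto([.4308,.3617,.129],np.radians(-.6))"
```

```text
clock: 28.62
position: [0.4448, 0.0456, 0.0305]
tool_rot: [3.139, 0.0, 1.57]
force: [-2.8, -1.1, 22.1]
grip_width: 0.0423
finger_force: 47.6
clock: 29.12
position: [0.4448, 0.0454, 0.1306]
tool_rot: [3.138, -0.0, 1.57]
force: [-0.3, 0.2, -3.7]
grip_width: 0.0422
finger_force: 53.7
shift [ 1.582 -0.072  0.008] from [0.4448 0.0454 0.1306]
rz 0.006 q7 -0.615
```

```bash
python3 -m inch '[[0.25,0,0,0,0,0,0],[0.5,-0.02,0,0,0,0,0],[0.75,-0.04,0,0,0,0,0],[1,-0.06,0,0,0,0,0],[1,-0.072,0,0,0,0.006,0],[1,-0.072,0,0,0,0.006,0]]'; python3 -m inch '[[0.25,0,0,0,0,0,0],[0.5,0,0,0,0,0,0],[0.582,0,0,0,0,0,0],[0.582,0,0.2,0,0,0,0],[0.582,0,0.4,0,0,0,0],[0.582,0,0.45,0,0,0,0],[0.582,0,0.45,0,0,0,0]]'; python3 -c "
from h import *
goto([.4308,.3624,.031],np.radians(-.6))"
```

```text
clock: 29.88
position: [0.429, 0.2452, 0.1281]
tool_rot: [-3.14, 0.001, 1.562]
force: [0.9, -0.5, -2.8]
grip_width: 0.0423
finger_force: 53.6
clock: 30.75
position: [0.4309, 0.3614, 0.0391]
tool_rot: [-3.141, 0.001, 1.561]
force: [-0.3, -0.7, -1.6]
grip_width: 0.042
finger_force: 53.6
shift [ 0.005 -0.001  0.04 ] from [0.4309 0.3614 0.0391]
rz 0.0 q7 -1.247
```

```bash
python3 -m inch '[[0.005,0,0.03,0,0,0,0],[0.005,0,0.042,0,0,0,0],[0.005,0,0.044,0,0,0,0],[0.005,0,0.044,0,0,0,0]]'
```

```text
clock: 31.25
position: [0.431, 0.3633, 0.0307]
tool_rot: [3.141, -0.0, 1.561]
force: [-0.4, -1.4, 6.2]
grip_width: 0.0418
finger_force: 54.4
```

Touched down with 6 N. I'll release, rise, and check it while going for the next part.

```bash
python3 -m inch '[[0,0,0,0,0,0,0.8],[0,0,0,0,0,0,0.8],[0,0,-0.01,0,0,0,0.9],[0,0,-0.2,0,0,0,1],[0,0,-0.4,0,0,0,1],[0,0,-0.7,0,0,0,1],[0,0,-1,0,0,0,1],[0,0,-1,0,0,0,1]]'; cat > see.py <<'E'
from h import *
import sys
L={"head_large":(.5565,-.069),"head_small":(.4575,-.070),"nut_small":(.546,.0415),"nut_large":(.431,.362)}
for n in("wrist","top","scene"):
    P=pts(cam(n))
    for k,e in L.items():
        q=P[(np.hypot(P[...,0]-e[0],P[...,1]-e[1])<.045)&(P[...,2]>.008)&(P[...,2]<.085)]; d=q[(q[:,2]>.028)&(q[:,2]<.042)]
        if len(q)>60: print(n,k,len(q),q[:,2].max().round(3),"mid",np.round((q.min(0)+q.max(0))/2,4)[:2],"drum",np.round((d.min(0)+d.max(0))/2,4)[:2],np.ptp(d,axis=0).round(3)[:2])
E
python3 see.py; python3 -c "
from h import *
goto([.5461,.0418,.14],0)"
```

```text
clock: 32.25
position: [0.4318, 0.3644, 0.2345]
tool_rot: [3.136, -0.004, 1.561]
force: [-0.6, 0.3, -0.8]
grip_width: 0.0854
finger_force: 0.0
wrist nut_large 1993 0.069 mid [0.4305 0.3652] drum [0.4304 0.3623] [0.044 0.044]
top head_large 191 0.077 mid [ 0.558 -0.067] drum [ 0.5574 -0.0718] [0.043 0.043]
top head_small 108 0.073 mid [ 0.4599 -0.0755] drum [ 0.4579 -0.0716] [0.031 0.031]
top nut_small 102 0.071 mid [0.5394 0.0432] drum [0.5473 0.0399] [0.028 0.028]
scene head_large 305 0.072 mid [ 0.5552 -0.0668] drum [ 0.558  -0.0676] [0.047 0.046]
scene head_small 182 0.069 mid [ 0.4585 -0.0694] drum [ 0.4586 -0.068 ] [0.032 0.029]
scene nut_small 179 0.068 mid [0.5457 0.0438] drum [0.5469 0.0432] [0.031 0.031]
scene nut_large 360 0.07 mid [0.4359 0.3636] drum [0.4323 0.3644] [0.044 0.043]
shift [-1.599  0.593  0.449] from [0.4305 0.3627 0.2297]
rz -0.006 q7 -1.089
```

nut_large stands 0.7 mm from its target. Now nut_small.

```bash
python3 -m inch '[[-0.3,0.1,0,0,0,0,1],[-0.6,0.2,0,0,0,0,1],[-0.8,0.35,0,0,0,0,1],[-1,0.55,0.1,0,0,0,1],[-1,0.593,0.2,0,0,0,1],[-1,0.593,0.2,0,0,0,1]]'; python3 -m inch '[[-0.3,0,0,0,0,0,1],[-0.6,0,0.1,0,0,0,1],[-0.6,0,0.25,0,0,0,1],[-0.6,0,0.25,0,0,0,1]]'; python3 -c "
from h import *
P=pts(cam('wrist')); q=P[(np.hypot(P[...,0]-.546,P[...,1]-.042)<.05)&(P[...,2]>.03)&(P[...,2]<.042)]; m=(q.min(0)+q.max(0))/2; print(m,np.ptp(q,axis=0)); goto([m[0],m[1],.031],np.radians(2))"
```

```text
clock: 33.15
position: [0.5462, 0.1621, 0.1878]
tool_rot: [-3.137, 0.0, 1.561]
force: [-0.8, 1.3, -0.2]
grip_width: 0.0854
finger_force: 0.0
clock: 33.65
position: [0.5448, 0.043, 0.1392]
tool_rot: [-3.139, -0.0, 1.563]
force: [0.2, -0.4, 0.5]
grip_width: 0.0853
finger_force: 0.0
[0.54561633 0.04065042 0.03598675] [0.03198128 0.03199937 0.01196769]
shift [-0.016  0.001  0.547] from [0.5456 0.0437 0.1404]
rz -0.027 q7 -0.515
```

```bash
python3 -m inch '[[-0.016,0,0.2,0,0,0,1],[-0.016,0,0.4,0,0,0,1],[-0.016,0,0.547,0,0,0,1],[-0.016,0,0.547,0,0,0,1],[-0.016,0,0.547,0,0,0,0],[-0.016,0,0.547,0,0,0,0],[-0.016,0,0.547,0,0,0,0],[-0.016,0,0.547,0,0,0,0],[-0.016,0,0.547,0,0,0,0]]' 50; python3 -m inch '[[0,0,-0.2,0,0,0,0],[0,0,-0.4,0,0,0,0],[0,0,-0.5,0,0,0,0],[0,0,-0.5,0,0,0,0]]';python3 -c "
from h import *
goto([.5723,.1683,.041],np.radians(2))"
```

```text
clock: 34.83
position: [0.5467, 0.0388, 0.0318]
tool_rot: [3.14, 0.0, 1.561]
force: [-2.9, -1.2, 15.2]
grip_width: 0.0302
finger_force: 48.4
clock: 35.33
position: [0.5469, 0.0386, 0.1322]
tool_rot: [3.139, -0.0, 1.561]
force: [-0.3, 0.4, -2.4]
grip_width: 0.0305
finger_force: 50.8
shift [0.65  0.119 0.456] from [0.5469 0.0386 0.1322]
rz -0.029 q7 -0.521
```

```bash
python3 -m inch '[[0.25,0.05,0,0,0,-0.029,0],[0.5,0.1,0,0,0,-0.029,0],[0.64,0.119,0,0,0,-0.029,0],[0.64,0.119,0,0,0,-0.029,0],[0.64,0.119,0.25,0,0,-0.029,0],[0.64,0.119,0.4,0,0,-0.029,0],[0.64,0.119,0.456,0,0,-0.029,0],[0.64,0.119,0.456,0,0,-0.029,0]]'; python3 -c "
from h import *
goto([.5723,.1663,.0316],np.radians(2))"
```

```text
clock: 36.33
position: [0.571, 0.1661, 0.0391]
tool_rot: [-3.141, 0.0, 1.607]
force: [0.1, -0.3, -1.0]
grip_width: 0.0303
finger_force: 50.7
shift [0.001 0.007 0.038] from [0.571  0.1661 0.0391]
rz 0.001 q7 -0.74
```

```bash
python3 -m inch '[[0,0.007,0.03,0,0,0,0],[0,0.007,0.038,0,0,0,0],[0,0.007,0.042,0,0,0,0],[0,0.007,0.042,0,0,0,0]]'
```

```text
clock: 36.83
position: [0.5729, 0.1665, 0.0319]
tool_rot: [3.141, 0.0, 1.607]
force: [-2.0, -0.7, 6.5]
grip_width: 0.0305
finger_force: 51.7
```

```bash
python3 -m inch '[[0,0,0,0,0,0,0.8],[0,0,0,0,0,0,0.8],[0,0,-0.01,0,0,0,0.9],[0,0,-0.2,0,0,0,1],[0,0,-0.4,0,0,0,1],[0,0,-0.7,0,0,0,1],[0,0,-0.8,0,0,0,1],[0,0,-0.8,0,0,0,1]]'; sed -i 's/"nut_small":(.546,.0415)/"nut_small":(.5723,.1683)/' see.py; python3 see.py; python3 -c "
from h import *
goto([.5565,-.0695,.14],0)"
```

```text
clock: 37.83
position: [0.5733, 0.1667, 0.1927]
tool_rot: [3.139, -0.001, 1.607]
force: [0.3, 0.0, 0.1]
grip_width: 0.0854
finger_force: 0.0
wrist head_large 686 0.029 mid [ 0.5558 -0.0553] drum [ 0.5605 -0.0465] [0.003 0.   ]
shift [-1.176 -0.124  0.257] from [0.5727 0.1665 0.1913]
rz 0.023 q7 -0.632Traceback (most recent call last):
  File "see.py", line 8, in <module>
    if len(q)>60: print(n,k,len(q),q[:,2].max().round(3),"mid",np.round((q.min(0)+q.max(0))/2,4)[:2],"drum",np.round((d.min(0)+d.max(0))/2,4)[:2],np.ptp(d,axis=0).round(3)[:2])
                                                                                                                      ~~~~~^^^
    return umr_minimum(a, axis, None, out, keepdims, initial, where)
ValueError: zero-size array to reduction operation minimum which has no identity
```

```bash
sed -i 's/if len(q)>60:/if len(q)>60 and len(d)>20:/' see.py; python3 see.py; python3 -m inch '[[-0.3,-0.03,0,0,0,0.023,1],[-0.6,-0.06,0,0,0,0.023,1],[-0.9,-0.09,0,0,0,0.023,1],[-1,-0.12,0.1,0,0,0.023,1],[-1,-0.124,0.2,0,0,0.023,1],[-1,-0.124,0.2,0,0,0.023,1]]';  python3 -c "
from h import *
P=pts(cam('wrist')); q=P[(np.hypot(P[...,0]-.5565,P[...,1]+.07)<.05)&(P[...,2]>.03)&(P[...,2]<.042)]; m=(q.min(0)+q.max(0))/2; print(m,np.ptp(q,axis=0)); goto([m[0],m[1],.031],0)"
```

```text
wrist nut_small 1761 0.069 mid [0.5724 0.1823] drum [0.5724 0.1823] [0.031 0.061]
top head_large 188 0.075 mid [ 0.5544 -0.0701] drum [ 0.557  -0.0718] [0.042 0.042]
top nut_large 170 0.071 mid [0.4272 0.3616] drum [0.4336 0.3601] [0.042 0.044]
scene head_large 297 0.07 mid [ 0.5548 -0.0672] drum [ 0.557  -0.0675] [0.046 0.046]
scene head_small 181 0.071 mid [ 0.4562 -0.0685] drum [ 0.4574 -0.0676] [0.032 0.031]
scene nut_small 220 0.069 mid [0.5739 0.181 ] drum [0.5724 0.1843] [0.033 0.057]
scene nut_large 353 0.07 mid [0.4344 0.3634] drum [0.4317 0.364 ] [0.044 0.043]
clock: 38.78
position: [0.554, -0.0342, 0.1494]
tool_rot: [-3.138, -0.0, 1.571]
force: [0.3, 0.0, 0.5]
grip_width: 0.0857
finger_force: 0.0
[ 0.55532188 -0.06505152  0.0359554 ] [0.04704134 0.03684238 0.01188222]
shift [-0.156  0.004  0.597] from [ 0.5547 -0.0338  0.1504]
rz 0.0 q7 -0.353
```

```bash
python3 -m inch '[[-0.1,0.004,0.1,0,0,0,1],[-0.184,0.004,0.2,0,0,0,1],[-0.184,0.004,0.4,0,0,0,1],[-0.184,0.004,0.597,0,0,0,1],[-0.184,0.004,0.597,0,0,0,1],[-0.184,0.004,0.597,0,0,0,0],[-0.184,0.004,0.597,0,0,0,0],[-0.184,0.004,0.597,0,0,0,0],[-0.184,0.004,0.597,0,0,0,0],[-0.184,0.004,0.597,0,0,0,0]]' 50; python3 -m inch '[[0,0,-0.2,0,0,0,0],[0,0,-0.4,0,0,0,0],[0,0,-0.5,0,0,0,0],[0,0,-0.5,0,0,0,0]]';python3 -c "
from h import *
goto([.4283,.1357,.041],np.radians(-.6))"
```

```text
clock: 40.08
position: [0.5565, -0.0713, 0.0333]
tool_rot: [3.14, 0.001, 1.57]
force: [-3.8, -0.4, 11.9]
grip_width: 0.0467
finger_force: 49.6
clock: 40.58
position: [0.5566, -0.0713, 0.1335]
tool_rot: [3.138, 0.001, 1.57]
force: [0.5, -0.4, -4.6]
grip_width: 0.0465
finger_force: 54.4
shift [ 1.035 -0.643  0.46 ] from [ 0.5566 -0.0713  0.1335]
rz 0.006 q7 -0.304
```

```bash
python3 -m inch '[[0.25,-0.15,0,0,0,0,0],[0.5,-0.3,0,0,0,0,0],[0.75,-0.5,0,0,0,0,0],[1,-0.643,0,0,0,0.006,0],[1,-0.643,0,0,0,0.006,0],[1,-0.643,0.2,0,0,0.006,0],[1,-0.643,0.4,0,0,0.006,0],[1,-0.643,0.45,0,0,0.006,0],[1,-0.643,0.45,0,0,0.006,0]]'; python3 -c "
from h import *
goto([.4283,.135,.0331],np.radians(-.6))"
```

```text
clock: 41.7
position: [0.4271, 0.1289, 0.0416]
tool_rot: [-3.141, 0.0, 1.561]
force: [-0.2, -0.2, -4.1]
grip_width: 0.0463
finger_force: 54.1
shift [0.031 0.006 0.043] from [0.4271 0.1289 0.0416]
rz 0.001 q7 -0.935
```

```bash
python3 -m inch '[[0.031,0.006,0,0,0,0,0],[0.031,0.006,0.03,0,0,0,0],[0.031,0.006,0.042,0,0,0,0],[0.031,0.006,0.045,0,0,0,0],[0.031,0.006,0.045,0,0,0,0]]'
```

```text
clock: 42.32
position: [0.4287, 0.1352, 0.0333]
tool_rot: [3.141, 0.0, 1.561]
force: [-3.8, -1.1, 15.3]
grip_width: 0.0463
finger_force: 56.4
```

```bash
python3 -m inch '[[0,0,0,0,0,0,0.85],[0,0,0,0,0,0,0.85],[0,0,-0.01,0,0,0,0.95],[0,0,-0.2,0,0,0,1],[0,0,-0.4,0,0,0,1],[0,0,-0.7,0,0,0,1],[0,0,-0.8,0,0,0,1],[0,0,-0.8,0,0,0,1]]'; sed -i 's/"head_large":(.5565,-.069)/"head_large":(.4283,.1357)/' see.py; python3 see.py; python3 -c "
from h import *
goto([.4575,-.0695,.15],0)"
```

```text
clock: 43.32
position: [0.4292, 0.1351, 0.1941]
tool_rot: [3.139, -0.0, 1.561]
force: [-0.0, 0.4, -1.0]
grip_width: 0.0856
finger_force: 0.0
wrist head_large 2924 0.071 mid [0.4279 0.1393] drum [0.4281 0.136 ] [0.047 0.048]
wrist head_small 1129 0.049 mid [ 0.4563 -0.0683] drum [ 0.456  -0.0623] [0.033 0.017]
wrist nut_small 2255 0.069 mid [0.5691 0.1791] drum [0.5719 0.1824] [0.032 0.062]
top nut_large 171 0.07 mid [0.4304 0.3602] drum [0.4333 0.3601] [0.042 0.042]
scene head_large 321 0.07 mid [0.4311 0.1413] drum [0.4314 0.1375] [0.042 0.047]
scene head_small 182 0.07 mid [ 0.457  -0.0688] drum [ 0.458  -0.0669] [0.035 0.028]
scene nut_small 213 0.07 mid [0.5737 0.1804] drum [0.5729 0.1836] [0.033 0.058]
scene nut_large 360 0.07 mid [0.4357 0.3637] drum [0.4329 0.3648] [0.041 0.042]
shift [-1.021  0.157  0.21 ] from [0.4281 0.135  0.1919]
rz -0.006 q7 -0.725
```

head_large stands 0.4 mm from its target. Now head_small.

```bash
python3 -m inch '[[-0.25,0.03,0,0,0,0,1],[-0.5,0.06,0,0,0,0,1],[-0.75,0.12,0,0,0,0,1],[-0.95,0.157,0.1,0,0,0,1],[-0.95,0.157,0.2,0,0,0,1],[-0.95,0.157,0.2,0,0,0,1]]';  python3 -c "
from h import *
P=pts(cam('wrist')); q=P[(np.hypot(P[...,0]-.4575,P[...,1]+.07)<.05)&(P[...,2]>.03)&(P[...,2]<.042)]; m=(q.min(0)+q.max(0))/2; print(m,np.ptp(q,axis=0),q[:,1].max()-.017); goto([m[0],q[:,1].max()-.017,.032],np.radians(2))"
```

```text
clock: 44.22
position: [0.4569, -0.0549, 0.1509]
tool_rot: [-3.138, -0.001, 1.561]
force: [0.6, -0.9, 0.3]
grip_width: 0.0852
finger_force: 0.0
[ 0.45640265 -0.06785585  0.03599806] [0.03322738 0.02632377 0.01193621] -0.07169396369260779
shift [-0.086 -0.003  0.599] from [ 0.4575 -0.0545  0.1519]
rz -0.028 q7 -0.323
```

```bash
python3 -m inch '[[-0.05,-0.003,0.1,0,0,0,1],[-0.086,-0.003,0.2,0,0,0,1],[-0.086,-0.003,0.4,0,0,0,1],[-0.086,-0.003,0.599,0,0,0,1],[-0.086,-0.003,0.599,0,0,0,1],[-0.086,-0.003,0.599,0,0,0,0],[-0.086,-0.003,0.599,0,0,0,0],[-0.086,-0.003,0.599,0,0,0,0],[-0.086,-0.003,0.599,0,0,0,0],[-0.086,-0.003,0.599,0,0,0,0]]' 50; python3 -m inch '[[0,0,-0.2,0,0,0,0],[0,0,-0.4,0,0,0,0],[0,0,-0.5,0,0,0,0],[0,0,-0.5,0,0,0,0]]';python3 -c "
from h import *
goto([.5793,.3532,.041],np.radians(2))"
```

```text
clock: 45.52
position: [0.4579, -0.0725, 0.0341]
tool_rot: [3.14, 0.001, 1.561]
force: [-3.3, 0.3, 21.1]
grip_width: 0.0329
finger_force: 47.7
clock: 46.02
position: [0.458, -0.0727, 0.1344]
tool_rot: [3.139, 0.001, 1.561]
force: [0.2, -0.5, -2.7]
grip_width: 0.0325
finger_force: 51.1
shift [2.136 0.583 0.467] from [ 0.458  -0.0727  0.1344]
rz -0.029 q7 -0.321
```

```bash
python3 -m inch '[[0.25,0.07,0,0,0,-0.01,0],[0.5,0.14,0,0,0,-0.02,0],[0.75,0.2,0,0,0,-0.029,0],[1,0.27,0,0,0,-0.029,0],[1,0.27,0,0,0,-0.029,0]]' ; python3 -m inch '[[0.25,0.07,0,0,0,0,0],[0.5,0.14,0,0,0,0,0],[0.75,0.2,0,0,0,0,0],[1,0.25,0,0,0,0,0],[1,0.25,0,0,0,0,0],[1,0.25,0,0,0,0,0]]' ; python3 -c "
from h import *
goto([.5793,.3522,.041],np.radians(2))"
```

```text
clock: 46.65
position: [0.5131, 0.1315, 0.132]
tool_rot: [-3.141, -0.002, 1.612]
force: [0.2, -1.3, -3.0]
grip_width: 0.0325
finger_force: 51.1
clock: 47.4
position: [0.5557, 0.3279, 0.1317]
tool_rot: [-3.14, 0.002, 1.607]
force: [-0.1, 0.0, -1.6]
grip_width: 0.0324
finger_force: 51.1
shift [0.118 0.123 0.453] from [0.5557 0.3279 0.1317]
rz 0.001 q7 -0.89
```

```bash
python3 -m inch '[[0.118,0.123,0,0,0,0,0],[0.118,0.123,0.2,0,0,0,0],[0.118,0.123,0.4,0,0,0,0],[0.118,0.123,0.45,0,0,0,0],[0.118,0.123,0.453,0,0,0,0]]' ; python3 -c "
from h import *
goto([.5793,.3522,.0339],np.radians(2))"
```

```text
clock: 48.02
position: [0.58, 0.3526, 0.0426]
tool_rot: [-3.141, 0.0, 1.606]
force: [-0.6, 0.7, -0.5]
grip_width: 0.0319
finger_force: 51.2
shift [-0.002 -0.004  0.043] from [0.58   0.3526 0.0426]
rz 0.0 q7 -0.927
```

```bash
python3 -m inch '[[-0.002,-0.004,0.03,0,0,0,0],[-0.002,-0.004,0.042,0,0,0,0],[-0.002,-0.004,0.046,0,0,0,0],[-0.002,-0.004,0.046,0,0,0,0]]'
```

```text
clock: 48.52
position: [0.5793, 0.353, 0.0343]
tool_rot: [3.141, -0.0, 1.607]
force: [-3.2, -4.1, 9.0]
grip_width: 0.0326
finger_force: 52.6
```

```bash
python3 -m inch '[[0,0,0,0,0,0,0.8],[0,0,0,0,0,0,0.8],[0,0,-0.01,0,0,0,0.95],[0,0,-0.2,0,0,0,1],[0,0,-0.4,0,0,0,1],[0,0,-0.7,0,0,0,1],[-0.3,-0.2,-1,0,0,0,1],[-0.6,-0.4,-1,0,0,0,1],[-0.6,-0.4,-1,0,0,0,1]]'; sed -i 's/"head_small":(.4575,-.070)/"head_small":(.5793,.3532)/' see.py; python3 see.py; python3 - <<'E'
from h import *
save(cam("wrist"),"w9.png"); save(cam("top"),"top2.png",s=1.25)
for n in("top","scene"):
    P=pts(cam(n)); c=np.array([.5276,-.2521]); r=np.hypot(P[...,0]-c[0],P[...,1]-c[1])
    q=P[(r<.05)&(P[...,2]>.14)]; print(n,q.mean(0),q[:,2].max())
    q=P[(r<.14)&(r>.1)&(P[...,2]>.088)&(P[...,2]<.11)].mean(0)[:2]-c; print("lever",np.degrees(np.arctan2(q[1],q[0])))
E
```

```text
clock: 49.65
position: [0.5024, 0.2278, 0.2342]
tool_rot: [3.14, 0.001, 1.606]
force: [0.8, 0.2, 0.1]
grip_width: 0.0854
finger_force: 0.0
wrist head_large 2276 0.07 mid [0.428  0.1393] drum [0.4281 0.1383] [0.048 0.044]
wrist head_small 2093 0.071 mid [0.5789 0.3428] drum [0.5784 0.3392] [0.034 0.061]
wrist nut_small 1349 0.069 mid [0.572  0.1804] drum [0.5722 0.1826] [0.032 0.061]
wrist nut_large 2861 0.069 mid [0.4328 0.3608] drum [0.4307 0.3601] [0.044 0.04 ]
top nut_large 177 0.069 mid [0.4223 0.3587] drum [0.4338 0.3605] [0.042 0.042]
scene head_large 271 0.07 mid [0.4305 0.1396] drum [0.4321 0.1382] [0.043 0.046]
scene head_small 304 0.071 mid [0.5817 0.3431] drum [0.5822 0.3405] [0.028 0.062]
scene nut_small 215 0.07 mid [0.5737 0.1815] drum [0.5736 0.1833] [0.032 0.057]
scene nut_large 357 0.069 mid [0.4348 0.3636] drum [0.4324 0.3642] [0.042 0.042]
top [ 0.5270906  -0.25029942  0.15198292] 0.16896643856104038
lever -91.53256484431458
scene [ 0.53173425 -0.24248949  0.1527013 ] 0.16854704867163633
lever -89.68804158428894
```

View pics/w9.png

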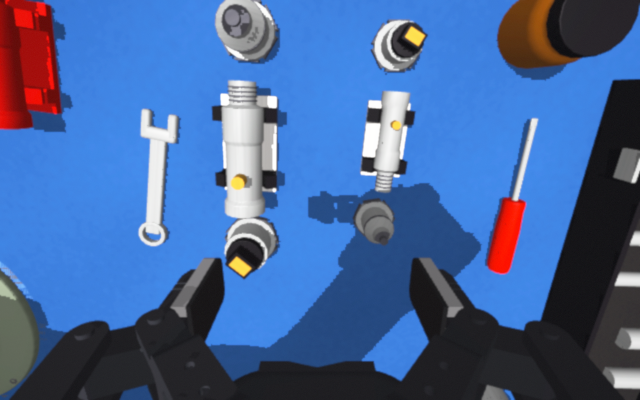

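View pics/top2.png

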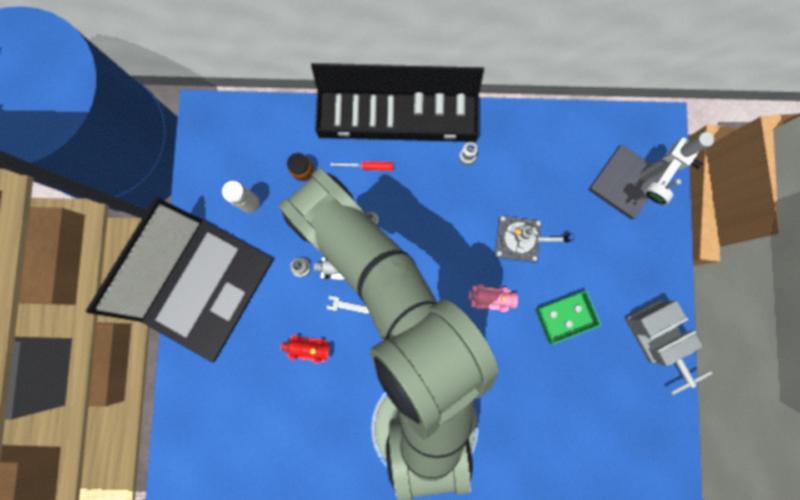

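The wrist picture shows all four parts upright, in line with their rests and about 20 mm off the ends: nut at (247,28), head at (250,245), head at (397,45) and nut at (376,220). The top view shows the injector in the chuck and the tools untouched. I'll move clear, let a little time pass and do one last check for a knocked part.

```bash
python3 -m inch '[[-0.3,0,-0.1,0,0,0,1],[-0.6,0,-0.3,0,0,0,1],[-0.6,0,-0.3,0,0,0,1],[-0.6,0,-0.3,0,0,0,1],[-0.6,0,-0.3,0,0,0,1],[-0.6,0,-0.3,0,0,0,1],[-0.6,0,-0.3,0,0,0,1],[-0.6,0,-0.3,0,0,0,1],[-0.6,0,-0.3,0,0,0,1],[-0.6,0,-0.3,0,0,0,1],[-0.6,0,-0.3,0,0,0,1],[-0.6,0,-0.3,0,0,0,1],[-0.6,0,-0.3,0,0,0,1],[-0.6,0,-0.3,0,0,0,1],[-0.6,0,-0.3,0,0,0,1],[-0.6,0,-0.3,0,0,0,1]]' | head -2; python3 see.py
```

```text
clock: 52.0
position: [0.5077, 0.1102, 0.2931]
wrist head_large 1829 0.071 mid [0.4282 0.1357] drum [0.4282 0.1357] [0.047 0.047]
wrist nut_small 1115 0.069 mid [0.5723 0.179 ] drum [0.5722 0.1825] [0.032 0.061]
top head_large 124 0.072 mid [0.4246 0.141 ] drum [0.4291 0.139 ] [0.042 0.039]
top nut_large 177 0.076 mid [0.4414 0.3659] drum [0.4335 0.3599] [0.042 0.042]
scene head_large 333 0.071 mid [0.4316 0.139 ] drum [0.4319 0.1387] [0.042 0.045]
scene head_small 297 0.071 mid [0.583  0.3428] drum [0.5822 0.3403] [0.027 0.062]
scene nut_small 216 0.069 mid [0.5735 0.1805] drum [0.5726 0.1839] [0.033 0.059]
scene nut_large 359 0.069 mid [0.435  0.3634] drum [0.4321 0.3646] [0.043 0.042]
```

Everything is in place and unmoved, so I'm handing in.

```bash
python3 -c "
from workcell import bot
print(bot.job_done())"
```

```text
the job is handed in; nothing more can be done
None
```

The job is handed in: the injector stands clamped in the chuck, and both nuts and both heads stand upright in line with their injectors, measuring within about 1 mm of the 20 mm target; the quill was not there this time.

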